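# Hook a lost stop collar out from under the tool shelf

### The job

A brass drill stop collar has slid out of sight under the low tool shelf, whose stretcher and divider are only dry-fitted: feel your way gently and do not push them out of place. Take the reaching hook, reach in level at the right-hand end until it just touches the stretcher at the back, sweep left along it until the collar comes up against the divider, and draw the collar out on to the open desk. Then lay the hook flat on the desk clear of the shelf and put the collar in the grey parts tray, without disturbing the pincers or the folding rule.

Things in the scene. Friction and masses are not known exactly. Their poses are not given: they have to be found in the camera images.
- riser_front (a point): Low brown tool shelf at the back of the desk, fixed, tools on it: board 180 mm deep (x), 416 wide (y), 18 thick, on an 18 mm wide foot at each corner; its top is 63 mm above the desk, and under it is an open slot 45 mm high and 380 wide between the feet. This point: on the desk, middle of the shelf's front edge; x points straight in under the shelf, y to its left, z up.
- stretcher (a joint): How far (m, 0 at the start) the stretcher has been pushed back. It is a pale rail across the whole slot under the board, 42 mm high, square to the shelf, its front face somewhere 100 to 160 mm behind the shelf's front edge: where, must be felt. Dry-fitted, not glued: it holds against about 8 N and shifts when pushed harder.
- divider (a joint): How far (m, 0 at the start) the divider has been pushed left. It is a pale upright piece, 18 mm thick, 42 high, running 96 mm from the stretcher towards the front, square to the shelf; its right face is somewhere 0 to 120 mm left of the middle of the slot: where, must be felt. Dry-fitted too: holds against about 6 N, shifts when pushed harder.
- slot_right (a point): On the desk at the shelf's front edge, at the inner face of the right front foot; same axes as riser_front. The lost brass collar (flat ring 38 mm across, 16 high, bore 16, about 0.1 kg) lies flat under the shelf, right of the divider. Its place is not measured, but the 75 mm left of this point are empty from front to back, and 10 to 20 mm of free desk lie between collar and stretcher.
- hook_handle (a point): Reaching hook lying flat on the desk, 0.2 kg: a thin aluminium strip with a pale wooden handle block on its near end, 104 mm long (x), 40 wide (y), 38 tall (4 to 42 mm above the desk); grasp across the 40 mm. This point: centre of the handle block, 23 mm above the desk; x points along the strip to the hooked end, y left, z up.
- hook_strip: The hook's strip, 20 mm wide, 4 thick, fixed to the handle. Origin on its underside (desk level), on its centre line at the near face of the end lip, 255 mm ahead of the handle's centre; same axes. The lip, 5 mm thick, 15 high, stands across the end from 10 mm right to 40 mm left of the centre line, so it catches a part lying left of the strip when the hook is drawn back.
- hook_pocket (a point): Where the centre of a collar caught by the hook lies at desk level: 19 mm to the handle's side of the lip and 30 mm left of the strip's centre line (touching the strip at 29); same axes as the handle.
- parts_tray: Grey open parts tray fixed on the desk, 150 x 150 x 26 mm, walls and floor 4 mm; empty at the start. Origin under its centre at desk level.
- pincers: Red pincers, 61 x 201 x 16 mm, lying on the desk at the right. Bystander. Origin under their middle.
- folding_rule: Folded yellow rule, 18 x 235 x 16 mm, lying on the desk at the left. Bystander. Origin under its middle.

How it is judged (in metres and radians):
On the way:
1. the hook reaches at least 60 mm in under the shelf (x of hook_strip in the frame of riser_front above 0.06 m and height (world z) of hook_strip below 0.03 m), for 0.1 s.
At the end, for the whole second after the job is handed in: the tray alone carries the collar's weight (0.5 to 3 N in the tray, none of it from the hook); the hook is at rest, flat on the desk (handle tilted under 0.1 rad), its lip in front of the shelf's front edge (contact force between parts_tray and anything else between 0.5 and 3 N and contact force between parts_tray and hook_strip below 0.02 N and x of hook_strip in the frame of riser_front below -0.005 m and height (world z) of hook_handle below 0.035 m and angle between hook_handle's own z axis and vertical below 0.1 rad and linear speed of hook_strip below 0.02 m/s); the robot touches nothing.
It fails at once if the stretcher pushed back by more than 6 mm (value of joint stretcher above 0.006 m).
It fails at once if the divider pushed left by more than 6 mm (value of joint divider above 0.006 m).
It fails at once if a bystander moved more than 20 mm (distance of any of pincers, folding_rule from where it was at the start of the episode above 0.02 m).
It also fails if it takes over 72 s, if anything falls off the work surface, if the arm or the gripper's body presses on something with over 40 N, if the wrist force passes 120 N, or if a joint passes its speed limit or range.

### The arm

A 6-joint arm with a two-finger parallel gripper is mounted at the origin on a cart in front of the work surface, level with it; the furniture and walls round the work are solid. World frame = base frame: x ahead of the robot, y to its left, z up, the work surface at z = 0. Lengths are in m, angles in degrees, forces in N, time in s.
With the tool pointing down it reaches from about 0.35 to 0.875 m from the base axis. Payload 4.2 kg.
Tool frame: the origin (TCP) lies at the very end of the fingers, on their centre line; the grasp point (between the pads) lies 19 mm behind it; z points along the fingers, x is the direction in which the jaws open and shut, and the axes are right-handed (so a half turn about z gives the same grasp; the last joint's range is limited). The gripper opens to 87 mm and grips with 3 to 60 N. Pads are 19 mm wide; open, the fingers measure 117 mm over their backs; the gripper's body (75 mm by 190 mm) begins 51 mm behind the grasp point.
Start: joints at [86.15, 22.042, 0.453, 0, -68.411, -14.817], TCP at [0.2, 0.592, 0.223] pointing down, gripper open.
Joint ranges: [-179.83, 179.83], [-69.29, 118.12], [-61.27, 80.66], [-181.25, 117.63], [-171.15, -9.14], [-177.46, 177.46]. Speed limits (degrees/s): [159.86, 159.86, 180, 180, 180, 180].

### API

Orientations are given as a 3x3 rotation matrix whose columns are the frame's x, y, z axes.
In Python, from station import r gives the robot as it stands.
- The arm moves only by the tool move_arm, never from a script. Its argument "series" is a list that holds one entry, the list of rows, each a list of 7 numbers: the shift along the tool's x, y, z in cm, then the turn, a rotation vector about the tool's x, y, z in degrees, then the opening, from -1 (shut) to 1 (fully open). In form: [[[dx, dy, dz, wx, wy, wz, fingers], ...]]. A call has 1 to 12 rows; each row shifts and turns the commanded pose from where the row before left it, along the tool's axes as they then stand; what a row does not reach is not made up. A row lasts 1/8 s, in which the tool goes at most 62.5 mm and 10.7 degrees, less where a joint would pass 70% of its speed; a pose out of reach is approached as far as the arm can. A call is refused whole if a number of a shift passes 6.25 or a number of a turn 10.7, either way. A call with a gripper value outside its range is refused whole. The fingers move at their own pace and stop on an object; the grip force is fixed at half the most. Time passes only in rows, so rows that do not move let the fingers close. It gives the time, the measured TCP pose, the force and the opening at its end, in the units of the state.
- r.sense(): the state, without advancing time (a new reading comes with each control period).
- r.capture(name): name is "side" or "top" or "wrist"; returns a dict with "color" (400x640x3 uint8, blue, green, red), "fx", "fy", "cx", "cy" (pixels), "rvec" (rotation vector, rad) and "tvec" (3), from world to camera coordinates, as OpenCV has them; the wrist camera has in their place "tool_from_camera" (4x4, takes a point from camera to tool coordinates, whose origin is the TCP and whose axes are the tool frame's). Camera axes: x right, y down, z forward; pixel columns grow to the right and rows downward; lengths in m; the calibration is good to about 2 mm. A picture is of the moment at which its call begins: read the wrist's pose just before it. There is no depth.
- r.finish_job(): hands the job in, once; it reports no verdict.
The state is a dict: "time_s": time; "joints": joint angles; "joint_velocities": joint speeds; "effort": joint torques, N m; "tcp_pos": TCP position; "ee_rot": TCP orientation; "wrist_force": force on the tool from outside, world axes, zero at the start; "moment": the same for the moment, N m; "gripper_width": opening from 0.0 (shut) to 1.0 (fully open).
Only numpy, scipy, OpenCV 4.12 (cv2) and the standard library are available. Lean on these libraries where they do the work, as an engineer would, in place of code of your own. Each camera call takes 0.05 s, during which the arm holds its last target.

## Working session

There is one attempt and no reset: what is moved stays moved. The work goes in short steps, Python scripts to look and compute and a tool call to move; the robot and the scene stay as the last step left them, time stands still between calls to the robot, and variables do not carry over. Pictures are saved under pics/ and viewed, and the job is handed in when it is done.

Besides the shell and the picture viewer there is one more tool, called after ">>>" as name(argument=value, ...), one argument or row to a line, values as JSON. move_arm: Moves the arm, as the interface text tells. Its arguments: {"type":"object","properties":{"series":{"type":"array","items":{"type":"array","items":{"type":"array","items":{"type":"number"}}}}},"required":["series"]}

```bash
ls; mkdir -p pics; python3 - <<'E'
from station import r
import cv2
print(r.sense())
for n in("side","top","wrist"):
    c=r.capture(n); cv2.imwrite(f"pics/{n}0.png",c["color"]); print(n,{k:v for k,v in c.items() if k!="color"})
E
```

```text
pics
{'time_s': 0.0, 'joints': array([ 8.61521313e+01,  2.20895945e+01,  3.78722744e-01, -3.22681097e-02,
       -6.84109600e+01, -1.48172282e+01]), 'joint_velocities': array([-0.02591071,  0.08144258,  0.05146073,  0.00553323,  0.02024346,
        0.05927658]), 'effort': array([ 9.96076560e-04, -3.90672147e+01,  1.87403798e+01,  4.21970129e+00,
        1.09106980e-02, -1.95507823e-04]), 'tcp_pos': array([0.19978757, 0.59155389, 0.22145619]), 'ee_rot': array([[-3.20232031e-01, -9.47338907e-01, -6.65186407e-04],
       [-9.47336610e-01,  3.20232719e-01, -2.08637383e-03],
       [ 2.18951755e-03, -3.79682909e-05, -9.99997602e-01]]), 'wrist_force': array([0.24913627, 0.60287133, 0.8758489 ]), 'moment': array([-0.03883781,  0.00451364,  0.00780979]), 'gripper_width': 0.999787110112376}
side {'fx': 370.8778375512469, 'fy': 370.8778375512469, 'cx': 319.46847026916447, 'cy': 200.92325007938834, 'rvec': array([ 0.01840221, -2.7038693 ,  1.53524793]), 'tvec': array([ 0.60207648, -0.00834373,  1.17088758])}
top {'fx': 368.63185825550624, 'fy': 368.63185825550624, 'cx': 322.0547677509097, 'cy': 200.58989991442473, 'rvec': array([ 2.18735579, -2.16408338,  0.09446039]), 'tvec': array([0.07245845, 0.62383119, 1.38236246])}
wrist {'fx': 348.96438600916997, 'fy': 348.96438600916997, 'cx': 320.6218501526354, 'cy': 202.78506056368408, 'tool_from_camera': array([[ 9.99999958e-01, -8.98871645e-05, -2.75056570e-04,
         6.95763212e-04],
       [ 1.53280312e-04,  9.70766317e-01,  2.40026529e-01,
        -6.53818682e-02],
       [ 2.45440349e-04, -2.40026562e-01,  9.70766290e-01,
        -1.61289681e-01],
       [ 0.00000000e+00,  0.00000000e+00,  0.00000000e+00,
         1.00000000e+00]])}
```

View pics/side0.png

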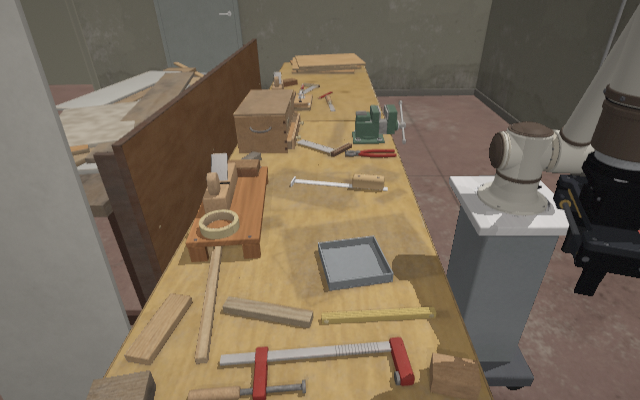

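View pics/top0.png

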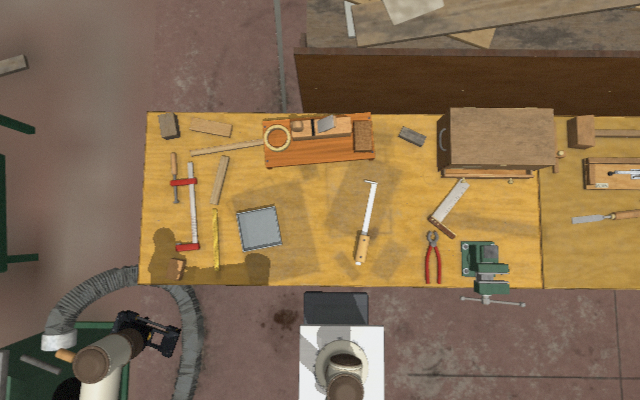

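View pics/wrist0.png

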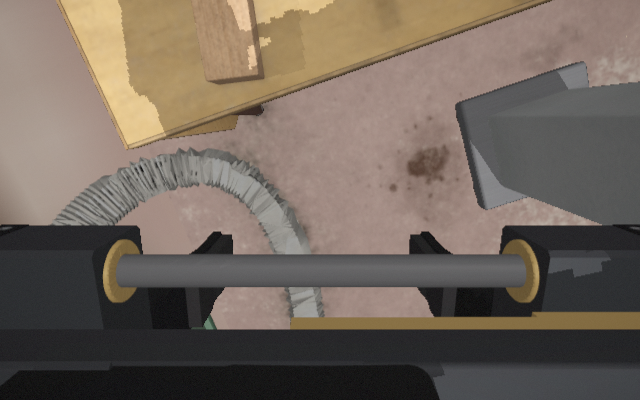

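```bash
cat > h.py <<'E'
from station import r
import cv2,numpy as np
np.set_printoptions(precision=4,suppress=True)
def cam(c,s=None):
    K=np.array([[c["fx"],0,c["cx"]],[0,c["fy"],c["cy"]],[0,0,1]])
    if "rvec" in c:
        R=cv2.Rodrigues(c["rvec"])[0]; t=c["tvec"]
    else:
        T=np.eye(4);T[:3,:3]=s["ee_rot"];T[:3,3]=s["tcp_pos"]
        W=T@c["tool_from_camera"]; R=W[:3,:3].T; t=-R@W[:3,3]
    return K,R,t
def ray(cm,uv,z):
    K,R,t=cm; d=R.T@np.linalg.inv(K)@np.array([uv[0],uv[1],1.]); o=-R.T@t
    return o+d*(z-o[2])/d[2]
def proj(cm,P):
    K,R,t=cm; p=K@(R@np.array(P,float)+t); return p[:2]/p[2]
def tri(c1,u1,c2,u2):
    A=[];b=[]
    for cm,u in((c1,u1),(c2,u2)):
        K,R,t=cm; d=R.T@np.linalg.inv(K)@np.array([u[0],u[1],1.]);d/=np.linalg.norm(d);o=-R.T@t
        M=np.eye(3)-np.outer(d,d);A.append(M);b.append(M@o)
    return np.linalg.lstsq(np.vstack(A),np.hstack(b),rcond=None)[0]
E
python3 - <<'E'
import cv2
t=cv2.imread("pics/top0.png"); s=cv2.imread("pics/side0.png")
cv2.imwrite("pics/tc.png",cv2.resize(t[105:275,230:450],None,fx=3.5,fy=3.5,interpolation=cv2.INTER_CUBIC))
cv2.imwrite("pics/sc.png",cv2.resize(s[145:300,180:410],None,fx=3.4,fy=3.4,interpolation=cv2.INTER_CUBIC))
E
```

```text
(no output)
```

View pics/tc.png

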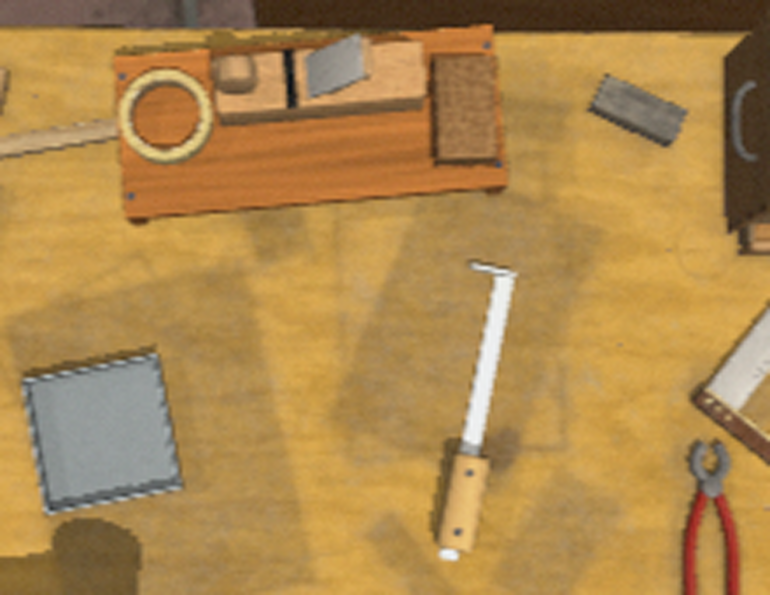

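View pics/sc.png

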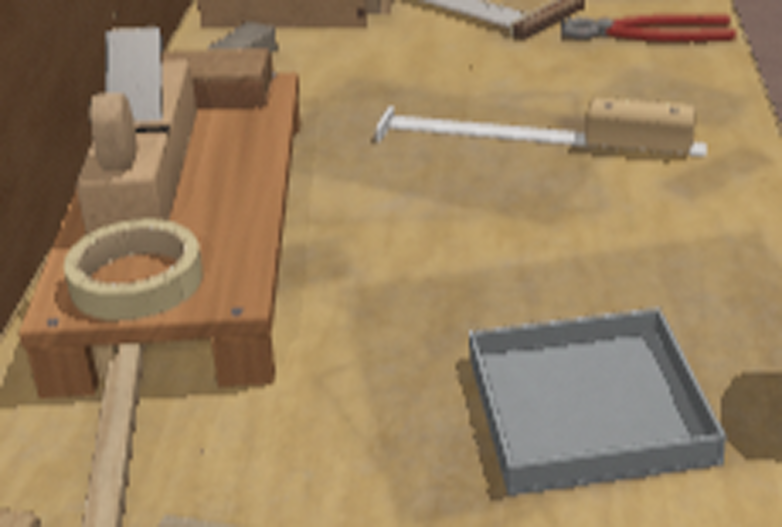

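```bash
python3 - <<'E'
from h import *
T=cam(r.capture("top"));S=cam(r.capture("side"))
print("top cam",-T[1].T@T[2],"side",-S[1].T@S[2])
f=lambda x,y:(x/3.5+230-.36,y/3.5+105-.36)
g=lambda x,y:(x/3.4+180-.35,y/3.4+145-.35)
for n,p,q,z in (("FL",(128,214),(272,335),.063),("FR",(506,184),(297,77),.063),("BL",(115,54),(25,332),.063),("BR",(493,27),None,.063),
 ("h near L",(437,549),None,.042),("h near R",(467,549),(692,107),.042),("h far R",(489,459),(593,101),.042),("h far L",(457,453),(585,120),.042),
 ("lip L",(470,263),(373,135),.015),("lip R",(516,272),(392,110),.015),
 ("tray FL",(47,511),(510,490),.026),("tray FR",(183,489),(722,435),.026),("tray BL",(24,380),(471,331),.026),("tray BR",(155,350),(658,312),.026),("pinc tip",(708,440),(563,28),.01)):
    print(n,ray(T,f(*p),z), ray(S,g(*q),z) if q else "", tri(T,f(*p),S,g(*q)) if q else "")
E
```

```text
top cam [0.499  0.0767 1.4319] side [0.5621 1.025  0.6057]
FL [0.749  0.2904 0.063 ] [0.7373 0.3128 0.063 ] [0.747  0.2922 0.0479]
FR [ 0.786  -0.1156  0.063 ] [ 0.7821 -0.1095  0.063 ] [ 0.785  -0.1162  0.06  ]
BL [0.9248 0.3088 0.063 ] [0.9162 0.3087 0.063 ] [0.9208 0.3077 0.0629]
BR [ 0.9591 -0.1018  0.063 ]  
h near L [ 0.3949 -0.0444  0.042 ]  
h near R [ 0.3953 -0.0763  0.042 ] [ 0.3922 -0.0781  0.042 ] [ 0.3939 -0.0761  0.0431]
h far R [ 0.491  -0.0998  0.042 ] [ 0.4877 -0.0928  0.042 ] [ 0.4891 -0.1002  0.0383]
h far L [ 0.4971 -0.0655  0.042 ] [ 0.4975 -0.0525  0.042 ] [ 0.4969 -0.0662  0.0348]
lip L [ 0.7068 -0.0823  0.015 ] [ 0.7058 -0.0754  0.015 ] [ 0.7071 -0.0828  0.0111]
lip R [ 0.6973 -0.1333  0.015 ] [ 0.6914 -0.1295  0.015 ] [ 0.6947 -0.1336  0.0132]
tray FL [0.4299 0.376  0.026 ] [0.5684 0.4278 0.026 ] [ 0.4985  0.3861 -0.0085]
tray FR [0.4551 0.2294 0.026 ] [0.4257 0.3756 0.026 ] [ 0.4255  0.2461 -0.087 ]
tray BL [0.5713 0.4052 0.026 ] [0.5984 0.2597 0.026 ] [0.5795 0.3837 0.1193]
tray BR [0.6056 0.2631 0.026 ] [0.4551 0.2361 0.026 ] [0.5319 0.2699 0.0636]
pinc tip [ 0.5142 -0.3444  0.01  ] [ 0.5084 -0.3467  0.01  ] [ 0.5113 -0.3438  0.0114]
```

>>> move_arm(
  series=[
    [[3, -4.2, 0, 0, 0, 0, 1], [3, -4.2, 0, 0, 0, 0, 1], [3, -4.2, 0, 0, 0, 0, 1], [3, -4.2, 0, 0, 0, 0, 1], [3, -4.2, 0, 0, 0, 0, 1], [3, -4.2, 0, 0, 0, 0, 1], [3, -4.2, 0, 0, 0, 0, 1], [3, -4.2, -0.3, 0, 0, 0, 1], [3, -4.2, -0.3, 0, 0, 0, 1], [3, -4.2, -0.3, 0, 0, 0, 1], [3, -4.2, -0.3, 0, 0, 0, 1], [3, -4.2, -0.3, 0, 0, 0, 1]],
  ],
)

```text
time_s: 1.75
tcp_pos: [0.5631, 0.0883, 0.2377]
ee_rot: [[-0.32, -0.947, 0.0], [-0.947, 0.32, 0.0], [-0.0, -0.0, -1.0]]
wrist_force: [0.8, 0.5, -0.4]
gripper_width: 1.001
```

>>> move_arm(
  series=[
    [[3, -3.5, -0.3, 0, 0, -4, 1], [3, -3.5, -0.3, 0, 0, -4, 1], [0, 0, 0, 0, 0, -4, 1], [0, 0, 0, 0, 0, 0, 1], [0, 0, 0, 0, 0, 0, 1]],
  ],
)

```text
time_s: 2.38
tcp_pos: [0.6118, 0.0126, 0.2435]
ee_rot: [[-0.116, -0.993, -0.0], [-0.993, 0.116, 0.0], [0.0, 0.0, -1.0]]
wrist_force: [-0.2, -0.3, 0.5]
gripper_width: 1.0
```

```bash
python3 - <<'E'
from h import *
s=r.sense();c=r.capture("wrist");cv2.imwrite("pics/w1.png",c["color"])
import pickle;pickle.dump((s,c),open("w1.pkl","wb"))
print(s["time_s"],s["tcp_pos"],s["ee_rot"],s["wrist_force"],s["moment"])
E
```

```text
2.375 [0.6118 0.0126 0.2435] [[-0.1164 -0.9932 -0.0002]
 [-0.9932  0.1164  0.    ]
 [ 0.      0.0002 -1.    ]] [-0.1907 -0.2953  0.5327] [ 0.0004 -0.0901 -0.0039]
```

View pics/w1.png

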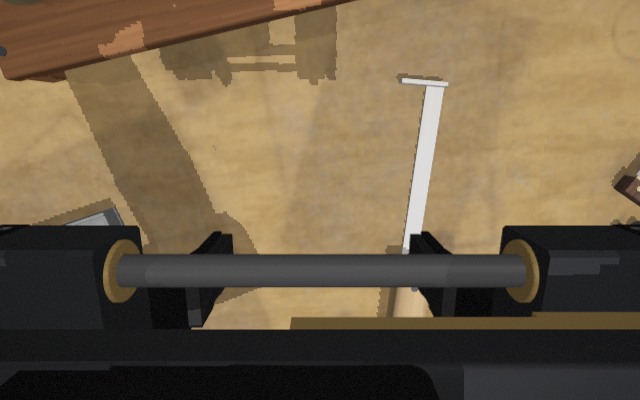

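>>> move_arm(
  series=[
    [[-3.5, -2.1, 0, 0, 0, 0, 1], [-3.5, -2.1, 0, 0, 0, 0, 1], [0, 0, 0, 0, 0, -6, 1], [0, 0, 0, 0, 0, -6, 1], [0, 0, 0, 0, 0, 0, 1]],
  ],
)

```text
time_s: 3.05
tcp_pos: [0.6617, 0.0777, 0.2436]
ee_rot: [[0.093, -0.996, 0.0], [-0.996, -0.093, -0.0], [0.0, -0.0, -1.0]]
wrist_force: [-0.3, 0.3, 0.2]
gripper_width: 0.998
```

```bash
python3 - <<'E'
from h import *
s=r.sense();c=r.capture("wrist");cv2.imwrite("pics/w2.png",c["color"])
import pickle;pickle.dump((s,c),open("w2.pkl","wb"))
print(s["time_s"],s["tcp_pos"],s["ee_rot"],s["wrist_force"],s["moment"])
E
```

```text
3.05 [0.6617 0.0777 0.2436] [[ 0.0925 -0.9957  0.    ]
 [-0.9957 -0.0925 -0.    ]
 [ 0.     -0.     -1.    ]] [-0.3271  0.3091  0.241 ] [-0.0405  0.0324 -0.0579]
```

View pics/w2.png

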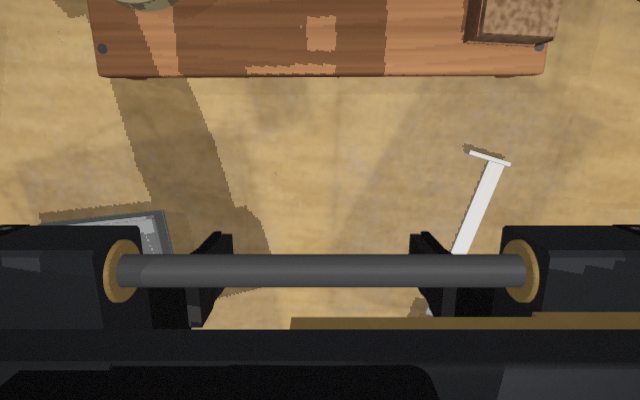

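```bash
python3 - <<'E'
from h import *
im=cv2.imread("pics/w2.png")
a=cv2.resize(im[35:95,80:180],None,fx=7,fy=4.5,interpolation=cv2.INTER_NEAREST)
b=cv2.resize(im[35:95,470:570],None,fx=7,fy=4.5,interpolation=cv2.INTER_NEAREST)
cv2.imwrite("pics/z2.png",np.vstack([a,b]))
E
```

```text
(no output)
```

View pics/z2.png

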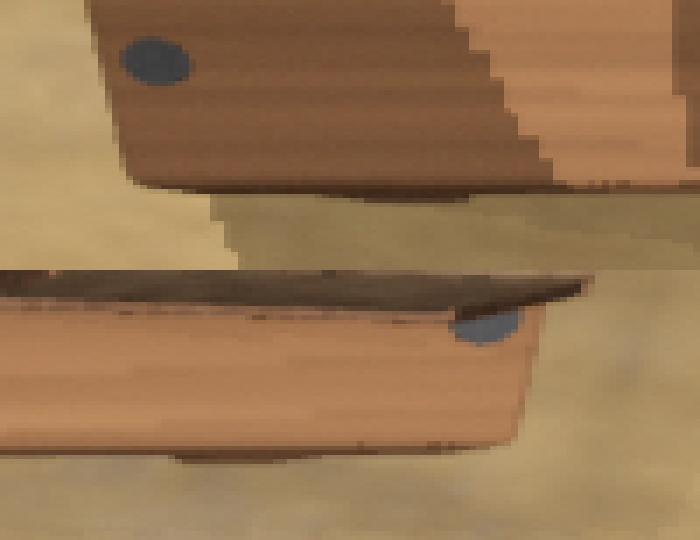

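```bash
python3 - <<'E'
from h import *
import pickle
s,c=pickle.load(open("w2.pkl","rb"));W=cam(c,s)
im=c["color"].astype(int)
L=ray(W,(98.3,76.3),.063);R=ray(W,(544,73.7),.063)
print(L,R,np.linalg.norm(L-R))
for p in((495,77.3),(511,77.3),(126,79.6),(147,79.6)): print(ray(W,p,0))
# front edge columns: last row w/ orange (r-b high ratio) 
hsv=cv2.cvtColor(c["color"],cv2.COLOR_BGR2HSV)
pts=[]
for u in list(range(190,245,4))+list(range(250,380,4))+list(range(395,490,4)):
    col=hsv[60:95,u,0].astype(int); k=np.where(col<16)[0]
    if len(k): pts.append((u,60+k.max()+.5))
pts=np.array(pts); print(pts[::6]); 
P=np.array([ray(W,p,.05)[:2] for p in pts]); vx,vy,x0,y0=cv2.fitLine(P.astype(np.float32),cv2.DIST_HUBER,0,.001,.001).ravel()
print("edge dir",np.degrees(np.arctan2(-vx*np.sign(vy),vy*np.sign(vy))), x0,y0)
d=(L-R)[:2]; print("corner yaw",np.degrees(np.arctan2(-d[0],d[1])))
# hook: white mask
m=((hsv[:,:,1]<45)&(hsv[:,:,2]>170)).astype(np.uint8); m[225:]=0; m[:130]=0
ys,xs=np.nonzero(m); print(xs.min(),xs.max(),ys.min(),ys.max())
pp=[]
for y in range(172,225,4):
    x=np.nonzero(m[y])[0]; x=x[(x>430)&(x<520)]
    pp.append(ray(W,((x.min()+x.max())/2,y),.004)[:2])
pp=np.array(pp);print(pp[[0,-1]])
vx,vy,x0,y0=cv2.fitLine(pp.astype(np.float32),cv2.DIST_HUBER,0,.001,.001).ravel();print("hook yaw",np.degrees(np.arctan2(vy,vx)),x0,y0)
cv2.imwrite("pics/z3.png",cv2.resize(c["color"][140:220,430:530],None,fx=7,fy=7,interpolation=cv2.INTER_NEAREST))
E
```

```text
[0.7436 0.2914 0.063 ] [ 0.7839 -0.1191  0.063 ] 0.4124848496127563
[ 0.7859 -0.1037  0.    ]
[ 0.7875 -0.1212  0.    ]
[0.7461 0.2997 0.    ]
[0.7482 0.2767 0.    ]
[[190.   77.5]
 [214.   76.5]
 [238.   76.5]
 [266.   76.5]
 [290.   76.5]
 [314.   76.5]
 [338.   76.5]
 [362.   76.5]
 [399.   76.5]
 [423.   76.5]
 [447.   75.5]
 [471.   75.5]]
edge dir 5.5271707 0.7668774 0.056079324
corner yaw 5.61718343057554
463 510 150 224
[[ 0.6829 -0.121 ]
 [ 0.6184 -0.1085]]
hook yaw -11.265892 0.65300596 -0.115116775
```

View pics/z3.png

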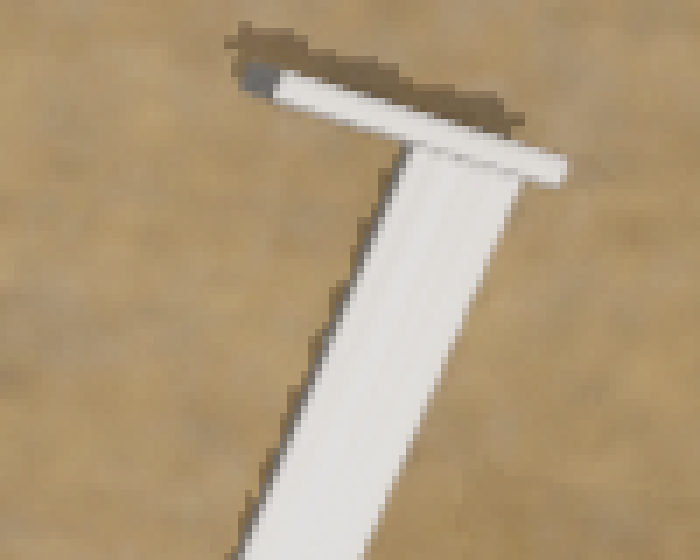

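```bash
python3 - <<'E'
from h import *
import pickle
s,c=pickle.load(open("w2.pkl","rb"));W=cam(c,s)
u=(465/7+430,168/7+140); P=ray(W,u,.004); 
T=cam(r.capture("top"))
for a in(-11.3,-12,-12.5):
    d=np.array([np.cos(np.radians(a)),np.sin(np.radians(a))]); print(P,P[:2]-.255*d)
E
```

```text
[ 0.6924 -0.1235  0.004 ] [ 0.4424 -0.0736]
[ 0.6924 -0.1235  0.004 ] [ 0.443  -0.0705]
[ 0.6924 -0.1235  0.004 ] [ 0.4435 -0.0683]
```

>>> move_arm(
  series=[
    [[1.61, 2.9, 1.5, 0, 0, 0, 1], [1.61, 2.9, 1.5, 0, 0, 0, 1], [1.61, 2.9, 1.5, 0, 0, 0, 1], [1.61, 2.9, 1.5, 0, 0, 0, 1], [1.61, 2.9, 1.5, 0, 0, 0, 1], [1.61, 2.9, 1.5, 0, 0, 0, 1], [1.61, 2.9, 1.5, 0, 0, 0, 1], [1.61, 2.9, 1.5, 0, 0, 0, 1], [0, 0, 0, 0, 0, 8.5, 1], [0, 0, 0, 0, 0, 8.6, 1], [0, 0, 0, 0, 0, 0, 1]],
  ],
)

```text
time_s: 4.53
tcp_pos: [0.443, -0.073, 0.1239]
ee_rot: [[-0.203, -0.979, 0.001], [-0.979, 0.203, 0.0], [-0.0, -0.001, -1.0]]
wrist_force: [-0.1, 0.5, -0.3]
gripper_width: 0.999
```

```bash
python3 - <<'E'
from h import *
s=r.sense();c=r.capture("wrist");cv2.imwrite("pics/w3.png",c["color"])
print(s["time_s"],s["tcp_pos"],s["ee_rot"],s["wrist_force"],s["moment"])
E
```

```text
4.525 [ 0.443  -0.073   0.1239] [[-0.2033 -0.9791  0.0009]
 [-0.9791  0.2033  0.0001]
 [-0.0003 -0.0008 -1.    ]] [-0.1356  0.5146 -0.2954] [-0.0409 -0.0301  0.0069]
```

View pics/w3.png

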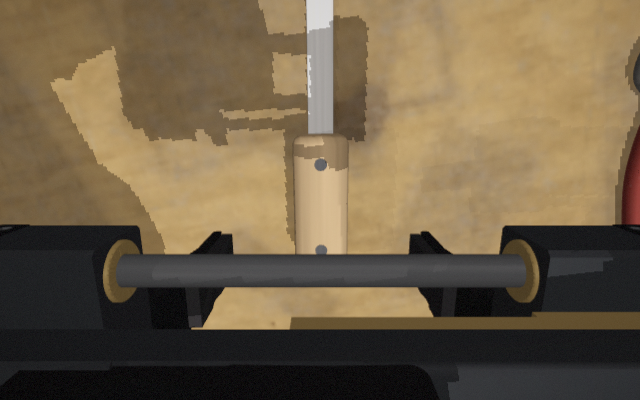

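```bash
python3 - <<'E'
from h import *
s=r.sense();c=r.capture("wrist");W=cam(c,s);T=cam(r.capture("top"))
F=ray(W,(321,137),.042);x=np.array([.979,-.203])
print(F, "offset along hook from tcp",(F[:2]-s["tcp_pos"][:2])@x, "screws",[ (ray(W,u,.042)[:2]-s["tcp_pos"][:2])@x for u in((320.5,165),(321,250))])
f=lambda x,y:(x/3.5+230-.36,y/3.5+105-.36)
for a,b in(((321,165),(477,476)),((321,250),(457,533))): print("tri screw",tri(W,a,T,f(*b)))
E
```

```text
[ 0.4935 -0.0842  0.042 ] offset along hook from tcp 0.05170049267144858 screws [np.float64(0.032438223011484114), np.float64(-0.030864154375762527)]
tri screw [ 0.4754 -0.0826  0.0644]
tri screw [ 0.4115 -0.0667  0.0382]
```

>>> move_arm(
  series=[
    [[0, 0, 2.5, 0, 0, 0, 1], [0, 0, 3, 0, 0, 0, 1], [0, 0, 3, 0, 0, 0, 1], [0, 0, 2, 0, 0, 0, 1], [0, 0, 0.8, 0, 0, 0, 1], [0, 0, 0.4, 0, 0, 0, 1], [0, 0, 0, 0, 0, 0, 1]],
  ],
)

```text
time_s: 5.55
tcp_pos: [0.4433, -0.0728, 0.0069]
ee_rot: [[-0.204, -0.979, 0.001], [-0.979, 0.204, 0.0], [-0.0, -0.001, -1.0]]
wrist_force: [-0.0, 0.5, 0.1]
gripper_width: 0.997
```

>>> move_arm(
  series=[
    [[0, 0, 0, 0, 0, 0, -1], [0, 0, 0, 0, 0, 0, -1], [0, 0, 0, 0, 0, 0, -1], [0, 0, 0, 0, 0, 0, -1], [0, 0, 0, 0, 0, 0, -1], [0, 0, 0, 0, 0, 0, -1], [0, 0, 0, 0, 0, 0, -1]],
  ],
)

```text
time_s: 6.42
tcp_pos: [0.4429, -0.0729, 0.0066]
ee_rot: [[-0.204, -0.979, -0.0], [-0.979, 0.204, -0.0], [0.0, 0.0, -1.0]]
wrist_force: [0.0, 0.1, 0.2]
gripper_width: 0.458
```

```bash
python3 - <<'E'
from h import *
s=r.sense();c=r.capture("wrist");cv2.imwrite("pics/w4.png",c["color"])
print(s["time_s"],s["tcp_pos"],s["ee_rot"],s["wrist_force"],s["moment"],s["gripper_width"])
E
```

```text
6.425 [ 0.4429 -0.0729  0.0066] [[-0.2039 -0.979  -0.0001]
 [-0.979   0.2039 -0.    ]
 [ 0.      0.     -1.    ]] [0.0227 0.1022 0.1603] [-0.0121 -0.0445  0.0112] 0.4584834611395491
```

View pics/w4.png

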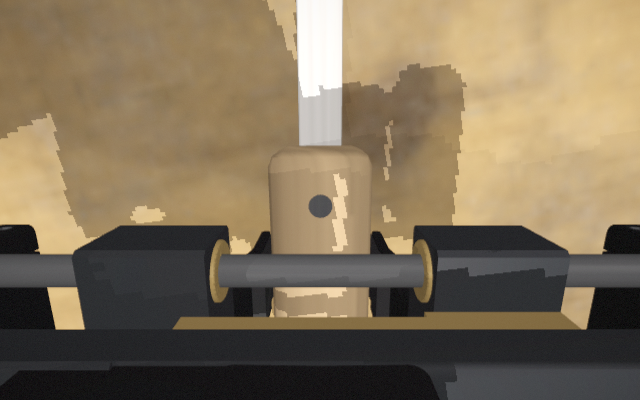

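>>> move_arm(
  series=[
    [[0, 0, -0.4, 0, 0, 0, -1], [0, 0, 0, 0, 0, -5, -1], [0, 0, 0, 0, 0, -6, -1], [0, 0, 0, 0, 0, -6.3, -1], [1.0, -1.2, 0, 0, 0, 0, -1], [1.5, -1.9, 0, 0, 0, 0, -1], [1.4, -1.9, 0, 0, 0, 0, -1], [0, 0, 0, 0, 0, 0, -1], [0, 0, 0, 0, 0, 0, -1]],
  ],
)

```text
time_s: 7.6
tcp_pos: [0.4956, -0.1072, 0.0101]
ee_rot: [[0.095, -0.995, -0.002], [-0.995, -0.095, 0.0], [-0.0, 0.002, -1.0]]
wrist_force: [-0.2, 0.2, -2.2]
gripper_width: 0.46
```

```bash
cat > chk.py <<'E'
from h import *
import sys
X=np.array([.9953,.0971]);L=np.array([-.0971,.9953]);SR=np.array([.7824,-.1032])
s=r.sense();R=s["ee_rot"];p=s["tcp_pos"]
h=-R[:2,1]; lip=p[:2]+.255*h
print("t",round(s["time_s"],2),"z",p[2].round(4),"yaw",np.degrees(np.arctan2(h[1],h[0])).round(2),"lip in",((lip-SR)@X).round(4),"left",((lip-SR)@L).round(4),"F(in,left,up)",(s["wrist_force"][:2]@X).round(2),(s["wrist_force"][:2]@L).round(2),s["wrist_force"][2].round(2),"M",s["moment"],"g",s["gripper_width"].round(3))
for n in sys.argv[1:]:
    k,nm=n.split(":"); c=r.capture(k); cv2.imwrite(f"pics/{nm}.png",c["color"])
E
python3 chk.py wrist:w5 top:t5 side:s5; python3 - <<'E'
import cv2,numpy as np
t=cv2.imread("pics/t5.png");s=cv2.imread("pics/s5.png")
a=cv2.resize(t[140:270,290:420],(440,440));b=cv2.resize(s[145:255,230:340],(360,360))
b=cv2.copyMakeBorder(b,0,80,0,0,cv2.BORDER_CONSTANT)
cv2.imwrite("pics/c5.png",np.hstack([a,b]))
E
```

```text
Traceback (most recent call last):
  File "chk.py", line 6, in <module>
    print("t",round(s["time_s"],2),"z",p[2].round(4),"yaw",np.degrees(np.arctan2(h[1],h[0])).round(2),"lip in",((lip-SR)@X).round(4),"left",((lip-SR)@L).round(4),"F(in,left,up)",(s["wrist_force"][:2]@X).round(2),(s["wrist_force"][:2]@L).round(2),s["wrist_force"][2].round(2),"M",s["moment"],"g",s["gripper_width"].round(3))
                                                                                                                                                                                                                                                                                                       ^^^^^^^^^^^^^^^^^^^^^^^^
AttributeError: 'float' object has no attribute 'round'
[ WARN:0@0.018] global loadsave.cpp:275 findDecoder imread_('pics/t5.png'): can't open/read file: check file path/integrity
[ WARN:0@0.019] global loadsave.cpp:275 findDecoder imread_('pics/s5.png'): can't open/read file: check file path/integrity
Traceback (most recent call last):
TypeError: 'NoneType' object is not subscriptable
```

```bash
sed -i 's/s\["gripper_width"\].round(3)/round(s["gripper_width"],3)/; s/s\["wrist_force"\]\[2\].round(2)/round(float(s["wrist_force"][2]),2)/' chk.py
python3 chk.py wrist:w5 top:t5 side:s5; python3 - <<'E'
import cv2,numpy as np
t=cv2.imread("pics/t5.png");s=cv2.imread("pics/s5.png")
a=cv2.resize(t[140:270,290:420],(440,440));b=cv2.resize(s[145:255,230:340],(360,360))
b=cv2.copyMakeBorder(b,0,80,0,0,cv2.BORDER_CONSTANT)
cv2.imwrite("pics/c5.png",np.hstack([a,b]))
E
```

```text
t 7.6 z 0.0101 yaw 5.44 lip in -0.0308 left 0.0233 F(in,left,up) -0.21 0.22 -2.21 M [-0.039   0.1073 -0.0184] g 0.46
```

View pics/c5.png

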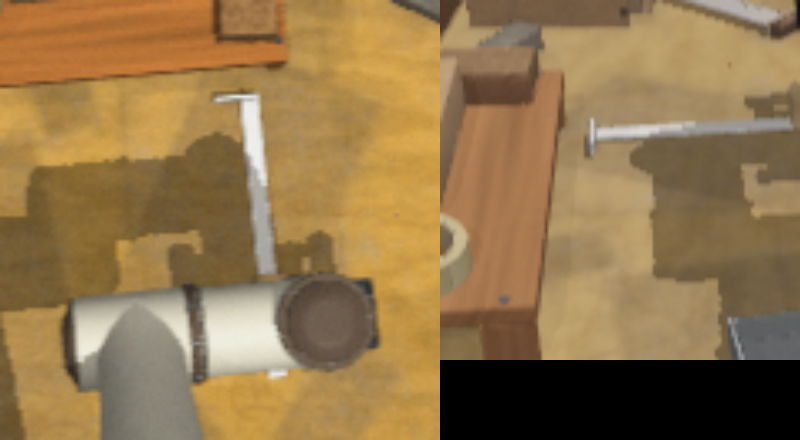

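View pics/w5.png

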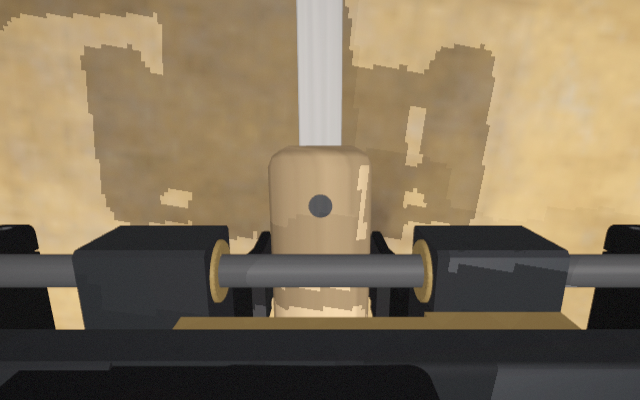

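```bash
python3 - <<'E'
from h import *
X=np.array([.9953,.0971]);L=np.array([-.0971,.9953]);SR=np.array([.7824,-.1032])
T=cam(r.capture("top"));im=cv2.imread("pics/t5.png")
cv2.imwrite("pics/c6.png",cv2.resize(im[155:185,335:385],None,fx=14,fy=14,interpolation=cv2.INTER_NEAREST))
for n,(l,i,z) in {"lipL":(.063,-.028,.018),"lipR":(.013,-.028,.018),"shelfFR":(-.018,0,.063),"strip60back":(.0233,-.09,.006)}.items():
    P=SR+l*L+i*X; print(n,(proj(T,[*P,z])-[335,155])*14)
E
```

```text
lipL [265.1021 195.2556]
lipR [444.7107 179.8208]
shelfFR [569.3949  37.9661]
strip60back [424.3244 409.8402]
```

View pics/c6.png

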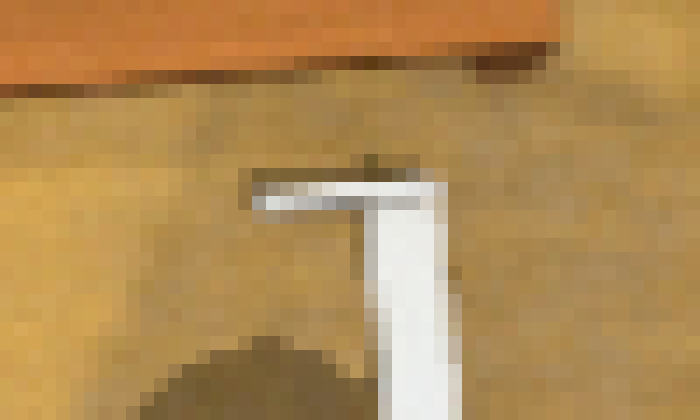

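>>> move_arm(
  series=[
    [[-0.2, -0.8, 0.1, 0, 0, 0, -1], [0, -1.6, 0, 0, 0, 0, -1], [0, -1.6, 0, 0, 0, 0, -1], [0, -1.6, 0, 0, 0, 0, -1], [0, -1.6, 0, 0, 0, 0, -1], [0, -1.6, 0, 0, 0, 0, -1], [0, -1.2, 0, 0, 0, 0, -1], [0, -0.8, 0, 0, 0, 0, -1], [0, 0, 0, 0, 0, 0, -1], [0, 0, 0, 0, 0, 0, -1]],
  ],
)

```text
time_s: 9.05
tcp_pos: [0.603, -0.0946, 0.0094]
ee_rot: [[0.096, -0.995, -0.001], [-0.995, -0.096, 0.0], [-0.0, 0.001, -1.0]]
wrist_force: [0.5, -0.9, -1.8]
gripper_width: 0.458
```

```bash
python3 chk.py
```

```text
t 9.05 z 0.0094 yaw 5.52 lip in 0.0773 left 0.0258 F(in,left,up) 0.45 -0.98 -1.79 M [-0.0127  0.0432 -0.0023] g 0.458
```

>>> move_arm(
  series=[
    [[0, -0.6, 0, 0, 0, 0, -1], [0, -0.6, 0, 0, 0, 0, -1], [0, 0, 0, 0, 0, 0, -1]],
  ],
)

```text
time_s: 9.43
tcp_pos: [0.6164, -0.0933, 0.0096]
ee_rot: [[0.097, -0.995, 0.001], [-0.995, -0.097, 0.0], [0.0, -0.001, -1.0]]
wrist_force: [-0.4, -0.3, -2.9]
gripper_width: 0.454
```

>>> move_arm(
  series=[
    [[0, -0.2, 0, 0, 0, 0, -1], [0, -0.1, 0, 0, 0, 0, -1], [0, 0, 0, 0, 0, 0, -1]],
  ],
)

```text
time_s: 9.8
tcp_pos: [0.6187, -0.0931, 0.0095]
ee_rot: [[0.096, -0.995, -0.0], [-0.995, -0.096, -0.0], [-0.0, 0.0, -1.0]]
wrist_force: [0.3, 0.6, -2.3]
gripper_width: 0.458
```

```bash
python3 chk.py
```

```text
t 9.8 z 0.0095 yaw 5.53 lip in 0.093 left 0.0258 F(in,left,up) 0.36 0.55 -2.33 M [ 0.0013  0.1012 -0.0309] g 0.458
```

>>> move_arm(
  series=[
    [[0, -0.15, 0, 0, 0, 0, -1], [0, -0.15, 0, 0, 0, 0, -1]],
  ],
)

```text
time_s: 10.05
tcp_pos: [0.6218, -0.0928, 0.0096]
ee_rot: [[0.096, -0.995, 0.0], [-0.995, -0.096, -0.0], [0.0, -0.0, -1.0]]
wrist_force: [-0.5, 0.2, -1.9]
gripper_width: 0.456
```

>>> move_arm(
  series=[
    [[0, -0.15, 0, 0, 0, 0, -1], [0, -0.15, 0, 0, 0, 0, -1]],
  ],
)

```text
time_s: 10.3
tcp_pos: [0.6247, -0.0925, 0.0095]
ee_rot: [[0.096, -0.995, -0.0], [-0.995, -0.096, -0.0], [0.0, 0.0, -1.0]]
wrist_force: [0.6, 0.4, -1.2]
gripper_width: 0.457
```

>>> move_arm(
  series=[
    [[0, -0.15, 0, 0, 0, 0, -1], [0, -0.15, 0, 0, 0, 0, -1]],
  ],
)

```text
time_s: 10.55
tcp_pos: [0.6277, -0.0922, 0.0095]
ee_rot: [[0.096, -0.995, -0.0], [-0.995, -0.096, -0.0], [0.0, 0.0, -1.0]]
wrist_force: [-0.6, 0.5, -2.8]
gripper_width: 0.457
```

>>> move_arm(
  series=[
    [[0, -0.15, 0, 0, 0, 0, -1], [0, -0.15, 0, 0, 0, 0, -1]],
  ],
)

```text
time_s: 10.8
tcp_pos: [0.6307, -0.0919, 0.0095]
ee_rot: [[0.096, -0.995, -0.0], [-0.995, -0.096, 0.0], [-0.0, 0.0, -1.0]]
wrist_force: [0.5, 0.5, -1.5]
gripper_width: 0.455
```

>>> move_arm(
  series=[
    [[0, -0.15, 0, 0, 0, 0, -1], [0, -0.15, 0, 0, 0, 0, -1]],
  ],
)

```text
time_s: 11.05
tcp_pos: [0.6337, -0.0916, 0.0095]
ee_rot: [[0.096, -0.995, -0.0], [-0.995, -0.096, 0.0], [-0.0, 0.0, -1.0]]
wrist_force: [0.2, -0.0, -1.9]
gripper_width: 0.454
```

>>> move_arm(
  series=[
    [[0, -0.15, 0, 0, 0, 0, -1], [0, -0.15, 0, 0, 0, 0, -1]],
  ],
)

```text
time_s: 11.3
tcp_pos: [0.6367, -0.0913, 0.0096]
ee_rot: [[0.096, -0.995, 0.0], [-0.995, -0.096, -0.0], [0.0, -0.0, -1.0]]
wrist_force: [0.3, -0.0, -1.8]
gripper_width: 0.456
```

>>> move_arm(
  series=[
    [[0, -0.15, 0, 0, 0, 0, -1], [0, -0.15, 0, 0, 0, 0, -1]],
  ],
)

```text
time_s: 11.55
tcp_pos: [0.6397, -0.091, 0.0095]
ee_rot: [[0.096, -0.995, -0.0], [-0.995, -0.096, -0.0], [0.0, 0.0, -1.0]]
wrist_force: [-0.2, 0.4, -1.0]
gripper_width: 0.46
```

>>> move_arm(
  series=[
    [[0, -0.15, 0, 0, 0, 0, -1], [0, -0.15, 0, 0, 0, 0, -1]],
  ],
)

```text
time_s: 11.8
tcp_pos: [0.6404, -0.0909, 0.0089]
ee_rot: [[0.096, -0.995, -0.005], [-0.995, -0.096, -0.0], [-0.0, 0.005, -1.0]]
wrist_force: [-6.0, -0.5, -0.3]
gripper_width: 0.457
```

>>> move_arm(
  series=[
    [[0, 0.4, 0, 0, 0, 0, -1], [0, 0, 0, 0, 0, 0, -1]],
  ],
)

```text
time_s: 12.05
tcp_pos: [0.6391, -0.0911, 0.0098]
ee_rot: [[0.097, -0.995, 0.002], [-0.995, -0.097, 0.0], [0.0, -0.002, -1.0]]
wrist_force: [1.1, -0.0, -3.0]
gripper_width: 0.456
```

```bash
python3 chk.py wrist:w7
```

```text
t 12.05 z 0.0098 yaw 5.54 lip in 0.1135 left 0.0258 F(in,left,up) 1.1 -0.15 -3.05 M [-0.0281  0.0309 -0.018 ] g 0.456
```

View pics/w7.png

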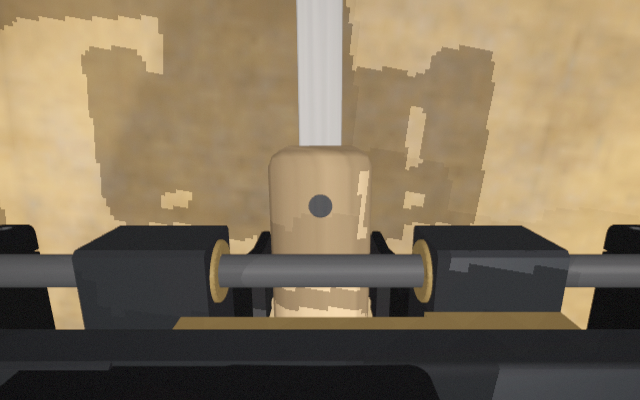

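>>> move_arm(
  series=[
    [[-0.4, 0, 0, 0, 0, 0, -1], [-0.6, 0, 0, 0, 0, 0, -1], [-0.6, 0, 0, 0, 0, 0, -1], [-0.6, 0, 0, 0, 0, 0, -1], [-0.6, 0, 0, 0, 0, 0, -1], [-0.6, 0, 0, 0, 0, 0, -1], [-0.6, 0, 0, 0, 0, 0, -1], [-0.5, 0, 0, 0, 0, 0, -1], [0, 0, 0, 0, 0, 0, -1]],
  ],
)

```text
time_s: 13.22
tcp_pos: [0.6343, -0.0459, 0.0096]
ee_rot: [[0.097, -0.995, 0.0], [-0.995, -0.097, 0.0], [0.0, -0.0, -1.0]]
wrist_force: [-0.1, -0.6, -2.6]
gripper_width: 0.455
```

```bash
python3 chk.py
```

```text
t 13.22 z 0.0096 yaw 5.57 lip in 0.1131 left 0.0714 F(in,left,up) -0.15 -0.6 -2.55 M [-0.0138  0.1089  0.0254] g 0.455
```

>>> move_arm(
  series=[
    [[-0.5, 0, 0, 0, 0, 0, -1], [-0.6, 0, 0, 0, 0, 0, -1], [-0.6, 0, 0, 0, 0, 0, -1], [-0.6, 0, 0, 0, 0, 0, -1], [-0.6, 0, 0, 0, 0, 0, -1], [-0.6, 0, 0, 0, 0, 0, -1], [-0.5, 0, 0, 0, 0, 0, -1]],
  ],
)

```text
time_s: 14.1
tcp_pos: [0.6304, -0.0061, 0.0096]
ee_rot: [[0.097, -0.995, 0.0], [-0.995, -0.097, 0.0], [-0.0, -0.0, -1.0]]
wrist_force: [0.5, 0.1, -2.4]
gripper_width: 0.461
```

```bash
python3 chk.py
```

```text
t 14.1 z 0.0096 yaw 5.54 lip in 0.1131 left 0.1112 F(in,left,up) 0.49 0.04 -2.44 M [-0.0024  0.0653 -0.0238] g 0.461
```

>>> move_arm(
  series=[
    [[-0.5, 0, 0, 0, 0, 0, -1], [-0.5, 0, 0, 0, 0, 0, -1], [-0.5, 0, 0, 0, 0, 0, -1], [-0.5, 0, 0, 0, 0, 0, -1]],
  ],
)

```text
time_s: 14.6
tcp_pos: [0.6284, 0.0137, 0.0095]
ee_rot: [[0.096, -0.995, -0.0], [-0.995, -0.096, -0.0], [0.0, 0.0, -1.0]]
wrist_force: [0.1, 1.0, -2.5]
gripper_width: 0.459
```

```bash
python3 chk.py
```

```text
t 14.6 z 0.0095 yaw 5.53 lip in 0.1131 left 0.1311 F(in,left,up) 0.15 0.99 -2.5 M [-0.0606  0.0755  0.0046] g 0.459
```

>>> move_arm(
  series=[
    [[-0.2, 0, 0, 0, 0, 0, -1], [-0.2, 0, 0, 0, 0, 0, -1]],
  ],
)

```text
time_s: 14.85
tcp_pos: [0.6281, 0.0175, 0.0096]
ee_rot: [[0.096, -0.995, 0.0], [-0.995, -0.096, 0.0], [-0.0, -0.0, -1.0]]
wrist_force: [0.4, -0.1, -2.3]
gripper_width: 0.458
```

```bash
python3 chk.py
```

```text
t 14.85 z 0.0096 yaw 5.53 lip in 0.1131 left 0.1349 F(in,left,up) 0.4 -0.14 -2.3 M [-0.0607  0.1072  0.0425] g 0.458
```

>>> move_arm(
  series=[
    [[-0.2, 0, 0, 0, 0, 0, -1], [-0.2, 0, 0, 0, 0, 0, -1]],
  ],
)

```text
time_s: 15.1
tcp_pos: [0.6277, 0.0213, 0.0095]
ee_rot: [[0.096, -0.995, -0.0], [-0.995, -0.096, -0.0], [0.0, 0.0, -1.0]]
wrist_force: [0.2, 0.9, -2.0]
gripper_width: 0.454
```

```bash
python3 chk.py
```

```text
t 15.1 z 0.0095 yaw 5.52 lip in 0.1131 left 0.1388 F(in,left,up) 0.29 0.87 -1.96 M [-0.0485  0.0939  0.0154] g 0.454
```

>>> move_arm(
  series=[
    [[-0.15, 0, 0, 0, 0, 0, -1], [-0.15, 0, 0, 0, 0, 0, -1]],
  ],
)

```text
time_s: 15.35
tcp_pos: [0.6274, 0.0244, 0.0095]
ee_rot: [[0.096, -0.995, 0.0], [-0.995, -0.096, 0.0], [-0.0, -0.0, -1.0]]
wrist_force: [0.4, -1.0, -2.5]
gripper_width: 0.46
```

```bash
python3 chk.py
```

```text
t 15.35 z 0.0095 yaw 5.53 lip in 0.1131 left 0.1418 F(in,left,up) 0.33 -1.06 -2.52 M [-0.04    0.1022  0.0034] g 0.46
```

>>> move_arm(
  series=[
    [[-0.15, 0, 0, 0, 0, 0, -1], [-0.15, 0, 0, 0, 0, 0, -1]],
  ],
)

```text
time_s: 15.6
tcp_pos: [0.6271, 0.0274, 0.0095]
ee_rot: [[0.096, -0.995, -0.0], [-0.995, -0.096, -0.0], [0.0, 0.0, -1.0]]
wrist_force: [0.5, 0.1, -2.6]
gripper_width: 0.457
```

```bash
python3 chk.py
```

```text
t 15.6 z 0.0095 yaw 5.53 lip in 0.1131 left 0.1448 F(in,left,up) 0.46 0.09 -2.6 M [-0.09    0.1263 -0.0188] g 0.457
```

>>> move_arm(
  series=[
    [[-0.15, 0, 0, 0, 0, 0, -1], [-0.15, 0, 0, 0, 0, 0, -1]],
  ],
)

```text
time_s: 15.85
tcp_pos: [0.6268, 0.0304, 0.0095]
ee_rot: [[0.096, -0.995, -0.0], [-0.995, -0.096, -0.0], [0.0, 0.0, -1.0]]
wrist_force: [1.4, 0.6, -1.1]
gripper_width: 0.456
```

```bash
python3 chk.py
```

```text
t 15.85 z 0.0095 yaw 5.53 lip in 0.1131 left 0.1479 F(in,left,up) 1.45 0.46 -1.1 M [-0.0485  0.1165  0.0015] g 0.456
```

>>> move_arm(
  series=[
    [[-0.15, 0, 0, 0, 0, 0, -1], [-0.15, 0, 0, 0, 0, 0, -1]],
  ],
)

```text
time_s: 16.1
tcp_pos: [0.6265, 0.0334, 0.0095]
ee_rot: [[0.096, -0.995, -0.0], [-0.995, -0.096, -0.0], [0.0, 0.0, -1.0]]
wrist_force: [-1.0, 0.4, -1.5]
gripper_width: 0.456
```

```bash
python3 chk.py
```

```text
t 16.1 z 0.0095 yaw 5.53 lip in 0.1131 left 0.1509 F(in,left,up) -1.0 0.52 -1.49 M [-0.048   0.0639 -0.0695] g 0.456
```

>>> move_arm(
  series=[
    [[-0.15, 0, 0, 0, 0, 0, -1], [-0.15, 0, 0, 0, 0, 0, -1]],
  ],
)

```text
time_s: 16.35
tcp_pos: [0.6262, 0.0364, 0.0095]
ee_rot: [[0.096, -0.995, -0.0], [-0.995, -0.096, -0.0], [-0.0, 0.0, -1.0]]
wrist_force: [0.1, -0.4, -2.9]
gripper_width: 0.457
```

```bash
python3 chk.py
```

```text
t 16.35 z 0.0095 yaw 5.53 lip in 0.1131 left 0.1539 F(in,left,up) 0.11 -0.45 -2.91 M [-0.0075  0.0832 -0.0317] g 0.457
```

>>> move_arm(
  series=[
    [[-0.15, 0, 0, 0, 0, 0, -1], [-0.15, 0, 0, 0, 0, 0, -1]],
  ],
)

```text
time_s: 16.6
tcp_pos: [0.626, 0.0393, 0.0095]
ee_rot: [[0.096, -0.995, 0.0], [-0.995, -0.096, 0.0], [-0.0, -0.0, -1.0]]
wrist_force: [-0.5, 0.6, -1.8]
gripper_width: 0.459
```

```bash
python3 chk.py
```

```text
t 16.6 z 0.0095 yaw 5.53 lip in 0.1131 left 0.1569 F(in,left,up) -0.44 0.65 -1.82 M [-0.0429  0.12   -0.0004] g 0.459
```

>>> move_arm(
  series=[
    [[-0.15, 0, 0, 0, 0, 0, -1], [-0.15, 0, 0, 0, 0, 0, -1]],
  ],
)

```text
time_s: 16.85
tcp_pos: [0.6257, 0.0423, 0.0095]
ee_rot: [[0.096, -0.995, 0.0], [-0.995, -0.096, -0.0], [0.0, -0.0, -1.0]]
wrist_force: [-0.1, 0.3, -2.5]
gripper_width: 0.457
```

```bash
python3 chk.py
```

```text
t 16.85 z 0.0095 yaw 5.53 lip in 0.1131 left 0.1599 F(in,left,up) -0.08 0.29 -2.54 M [-0.0624  0.1073 -0.0119] g 0.457
```

>>> move_arm(
  series=[
    [[-0.15, 0, 0, 0, 0, 0, -1], [-0.15, 0, 0, 0, 0, 0, -1]],
  ],
)

```text
time_s: 17.1
tcp_pos: [0.6254, 0.0453, 0.0095]
ee_rot: [[0.096, -0.995, -0.0], [-0.995, -0.096, -0.0], [0.0, 0.0, -1.0]]
wrist_force: [-0.1, -0.1, -1.6]
gripper_width: 0.457
```

```bash
python3 chk.py
```

```text
t 17.1 z 0.0095 yaw 5.53 lip in 0.1131 left 0.1629 F(in,left,up) -0.07 -0.1 -1.55 M [-0.0246  0.0855  0.0525] g 0.457
```

>>> move_arm(
  series=[
    [[-0.15, 0, 0, 0, 0, 0, -1], [-0.15, 0, 0, 0, 0, 0, -1]],
  ],
)

```text
time_s: 17.35
tcp_pos: [0.6251, 0.0483, 0.0096]
ee_rot: [[0.096, -0.995, 0.0], [-0.995, -0.096, 0.0], [-0.0, -0.0, -1.0]]
wrist_force: [0.6, -0.1, -1.7]
gripper_width: 0.455
```

```bash
python3 chk.py
```

```text
t 17.35 z 0.0096 yaw 5.53 lip in 0.1131 left 0.1659 F(in,left,up) 0.63 -0.13 -1.66 M [-0.0612  0.054  -0.0369] g 0.455
```

>>> move_arm(
  series=[
    [[-0.15, 0, 0, 0, 0, 0, -1], [-0.15, 0, 0, 0, 0, 0, -1]],
  ],
)

```text
time_s: 17.6
tcp_pos: [0.6248, 0.0513, 0.0095]
ee_rot: [[0.096, -0.995, -0.0], [-0.995, -0.096, -0.0], [0.0, 0.0, -1.0]]
wrist_force: [0.7, 0.2, -2.1]
gripper_width: 0.454
```

```bash
python3 chk.py
```

```text
t 17.6 z 0.0095 yaw 5.53 lip in 0.1131 left 0.1689 F(in,left,up) 0.72 0.15 -2.05 M [-0.0596  0.1163  0.0175] g 0.454
```

>>> move_arm(
  series=[
    [[-0.15, 0, 0, 0, 0, 0, -1], [-0.15, 0, 0, 0, 0, 0, -1]],
  ],
)

```text
time_s: 17.85
tcp_pos: [0.6245, 0.0543, 0.0096]
ee_rot: [[0.096, -0.995, 0.0], [-0.995, -0.096, -0.0], [0.0, -0.0, -1.0]]
wrist_force: [-0.2, 0.2, -2.0]
gripper_width: 0.455
```

```bash
python3 chk.py
```

```text
t 17.85 z 0.0096 yaw 5.53 lip in 0.1131 left 0.1719 F(in,left,up) -0.21 0.18 -1.97 M [-0.0614  0.0421 -0.0239] g 0.455
```

>>> move_arm(
  series=[
    [[-0.15, 0, 0, 0, 0, 0, -1], [-0.15, 0, 0, 0, 0, 0, -1]],
  ],
)

```text
time_s: 18.1
tcp_pos: [0.6242, 0.0573, 0.0095]
ee_rot: [[0.096, -0.995, -0.0], [-0.995, -0.096, -0.0], [0.0, 0.0, -1.0]]
wrist_force: [-0.1, -0.2, -2.1]
gripper_width: 0.457
```

```bash
python3 chk.py
```

```text
t 18.1 z 0.0095 yaw 5.53 lip in 0.1131 left 0.1749 F(in,left,up) -0.08 -0.22 -2.07 M [-0.0107  0.0645 -0.0595] g 0.457
```

>>> move_arm(
  series=[
    [[-0.15, 0, 0, 0, 0, 0, -1], [-0.15, 0, 0, 0, 0, 0, -1]],
  ],
)

```text
time_s: 18.35
tcp_pos: [0.6239, 0.0603, 0.0096]
ee_rot: [[0.096, -0.995, 0.0], [-0.995, -0.096, -0.0], [0.0, -0.0, -1.0]]
wrist_force: [-0.9, -0.1, -1.3]
gripper_width: 0.457
```

```bash
python3 chk.py
```

```text
t 18.35 z 0.0096 yaw 5.53 lip in 0.1132 left 0.1779 F(in,left,up) -0.87 0.02 -1.35 M [-0.049   0.064  -0.0526] g 0.457
```

>>> move_arm(
  series=[
    [[-0.15, 0, 0, 0, 0, 0, -1], [-0.15, 0, 0, 0, 0, 0, -1]],
  ],
)

```text
time_s: 18.6
tcp_pos: [0.6236, 0.0632, 0.0095]
ee_rot: [[0.096, -0.995, -0.0], [-0.995, -0.096, -0.0], [0.0, 0.0, -1.0]]
wrist_force: [-0.3, 0.8, -2.9]
gripper_width: 0.454
```

```bash
python3 chk.py
```

```text
t 18.6 z 0.0095 yaw 5.53 lip in 0.1131 left 0.1809 F(in,left,up) -0.23 0.79 -2.88 M [-0.0223  0.1263 -0.0459] g 0.454
```

>>> move_arm(
  series=[
    [[-0.15, 0, 0, 0, 0, 0, -1], [-0.15, 0, 0, 0, 0, 0, -1]],
  ],
)

```text
time_s: 18.85
tcp_pos: [0.6233, 0.0662, 0.0095]
ee_rot: [[0.096, -0.995, -0.0], [-0.995, -0.096, -0.0], [0.0, 0.0, -1.0]]
wrist_force: [0.1, 0.1, -1.5]
gripper_width: 0.456
```

```bash
python3 chk.py
```

```text
t 18.85 z 0.0095 yaw 5.53 lip in 0.1131 left 0.1839 F(in,left,up) 0.09 0.08 -1.46 M [-0.0612  0.061   0.03  ] g 0.456
```

>>> move_arm(
  series=[
    [[-0.15, 0, 0, 0, 0, 0, -1], [-0.15, 0, 0, 0, 0, 0, -1]],
  ],
)

```text
time_s: 19.1
tcp_pos: [0.6231, 0.0692, 0.0096]
ee_rot: [[0.096, -0.995, 0.0], [-0.995, -0.096, 0.0], [-0.0, -0.0, -1.0]]
wrist_force: [0.4, -0.4, -1.5]
gripper_width: 0.456
```

```bash
python3 chk.py
```

```text
t 19.1 z 0.0096 yaw 5.53 lip in 0.1132 left 0.1869 F(in,left,up) 0.37 -0.49 -1.5 M [-0.0216  0.1056  0.0338] g 0.456
```

>>> move_arm(
  series=[
    [[-0.15, 0, 0, 0, 0, 0, -1], [-0.15, 0, 0, 0, 0, 0, -1]],
  ],
)

```text
time_s: 19.35
tcp_pos: [0.6227, 0.0722, 0.0095]
ee_rot: [[0.096, -0.995, -0.0], [-0.995, -0.096, -0.0], [0.0, 0.0, -1.0]]
wrist_force: [0.1, -0.1, -1.0]
gripper_width: 0.463
```

```bash
python3 chk.py
```

```text
t 19.35 z 0.0095 yaw 5.53 lip in 0.1131 left 0.1899 F(in,left,up) 0.05 -0.14 -1.04 M [-0.1075  0.1164  0.0518] g 0.463
```

>>> move_arm(
  series=[
    [[-0.15, 0, 0, 0, 0, 0, -1], [-0.15, 0, 0, 0, 0, 0, -1]],
  ],
)

```text
time_s: 19.6
tcp_pos: [0.6225, 0.0752, 0.0096]
ee_rot: [[0.096, -0.995, 0.0], [-0.995, -0.096, -0.0], [0.0, -0.0, -1.0]]
wrist_force: [-0.0, 0.6, -1.6]
gripper_width: 0.454
```

```bash
python3 chk.py wrist:w8
```

```text
t 19.6 z 0.0096 yaw 5.53 lip in 0.1131 left 0.1929 F(in,left,up) 0.03 0.62 -1.59 M [0.0021 0.1088 0.0093] g 0.454
```

View pics/w8.png

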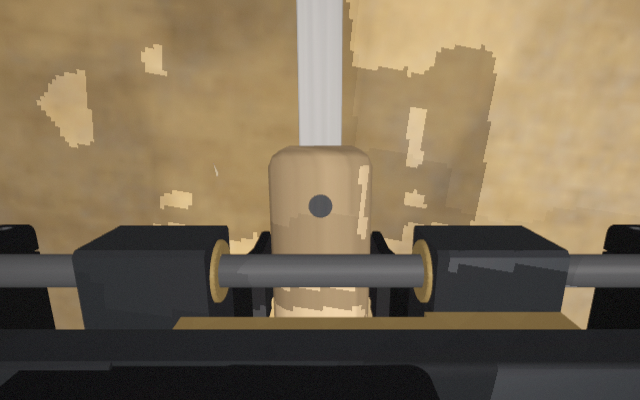

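Hook unmoved in the grip (strip still at columns 297–342, handle 269–371). Continue.

>>> move_arm(
  series=[
    [[-0.15, 0, 0, 0, 0, 0, -1], [-0.15, 0, 0, 0, 0, 0, -1]],
  ],
)

```text
time_s: 19.9
tcp_pos: [0.6221, 0.078, 0.0095]
ee_rot: [[0.096, -0.995, -0.0], [-0.995, -0.096, -0.0], [0.0, 0.0, -1.0]]
wrist_force: [-0.9, -0.7, -1.5]
gripper_width: 0.46
```

```bash
python3 chk.py
```

```text
t 19.9 z 0.0095 yaw 5.5 lip in 0.1131 left 0.1956 F(in,left,up) -0.96 -0.63 -1.54 M [-0.2508  0.0719 -0.1507] g 0.46
```

>>> move_arm(
  series=[
    [[-0.1, 0, 0, 0, 0, 0, -1], [0, 0, 0, 0, 0, 0, -1]],
  ],
)

```text
time_s: 20.15
tcp_pos: [0.622, 0.079, 0.0095]
ee_rot: [[0.096, -0.995, -0.0], [-0.995, -0.096, -0.0], [0.0, 0.0, -1.0]]
wrist_force: [-0.1, -0.4, -2.1]
gripper_width: 0.458
```

```bash
python3 chk.py wrist:w9
```

```text
t 20.15 z 0.0095 yaw 5.53 lip in 0.1131 left 0.1967 F(in,left,up) -0.1 -0.35 -2.06 M [-0.2192 -0.0166 -0.1077] g 0.458
```

View pics/w9.png

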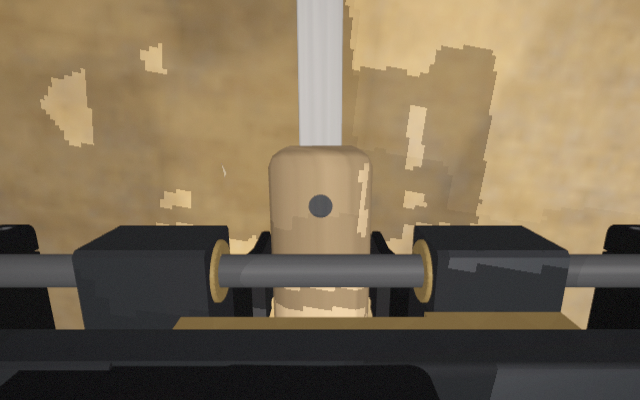

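>>> move_arm(
  series=[
    [[-0.1, 0, 0, 0, 0, 0, -1], [-0.1, 0, 0, 0, 0, 0, -1]],
  ],
)

```text
time_s: 20.45
tcp_pos: [0.6219, 0.0811, 0.0095]
ee_rot: [[0.096, -0.995, -0.0], [-0.995, -0.096, -0.0], [0.0, 0.0, -1.0]]
wrist_force: [0.3, -0.9, -1.5]
gripper_width: 0.461
```

```bash
python3 chk.py
```

```text
t 20.45 z 0.0095 yaw 5.53 lip in 0.1131 left 0.1988 F(in,left,up) 0.23 -0.95 -1.53 M [-0.2206  0.0878 -0.1604] g 0.461
```

>>> move_arm(
  series=[
    [[-0.1, 0, 0, 0, 0, 0, -1], [-0.1, 0, 0, 0, 0, 0, -1]],
  ],
)

```text
time_s: 20.7
tcp_pos: [0.6217, 0.0831, 0.0095]
ee_rot: [[0.096, -0.995, -0.0], [-0.995, -0.096, -0.0], [0.0, 0.0, -1.0]]
wrist_force: [0.2, -0.5, -1.8]
gripper_width: 0.455
```

```bash
python3 chk.py
```

```text
t 20.7 z 0.0095 yaw 5.53 lip in 0.1131 left 0.2009 F(in,left,up) 0.1 -0.53 -1.85 M [-0.3003  0.1104 -0.1479] g 0.455
```

>>> move_arm(
  series=[
    [[-0.15, 0, 0, 0, 0, 0, -1], [-0.15, 0, 0, 0, 0, 0, -1]],
  ],
)

```text
time_s: 20.95
tcp_pos: [0.6214, 0.0861, 0.0096]
ee_rot: [[0.096, -0.995, 0.0], [-0.995, -0.096, 0.0], [-0.0, -0.0, -1.0]]
wrist_force: [0.2, -1.1, -1.7]
gripper_width: 0.456
```

```bash
python3 chk.py
```

```text
t 20.95 z 0.0096 yaw 5.53 lip in 0.1131 left 0.2039 F(in,left,up) 0.12 -1.12 -1.75 M [-0.2435  0.0822 -0.1443] g 0.456
```

>>> move_arm(
  series=[
    [[-0.15, 0, 0, 0, 0, 0, -1], [-0.15, 0, 0, 0, 0, 0, -1]],
  ],
)

```text
time_s: 21.2
tcp_pos: [0.6211, 0.0891, 0.0095]
ee_rot: [[0.096, -0.995, 0.0], [-0.995, -0.096, 0.0], [-0.0, -0.0, -1.0]]
wrist_force: [-0.1, -0.4, -2.1]
gripper_width: 0.457
```

```bash
python3 chk.py
```

```text
t 21.2 z 0.0095 yaw 5.53 lip in 0.1132 left 0.2069 F(in,left,up) -0.1 -0.44 -2.08 M [-0.2921  0.081  -0.1244] g 0.457
```

>>> move_arm(
  series=[
    [[-0.15, 0, 0, 0, 0, 0, -1], [-0.15, 0, 0, 0, 0, 0, -1]],
  ],
)

```text
time_s: 21.45
tcp_pos: [0.6208, 0.0921, 0.0095]
ee_rot: [[0.096, -0.995, 0.0], [-0.995, -0.096, 0.0], [-0.0, -0.0, -1.0]]
wrist_force: [0.5, -0.6, -1.9]
gripper_width: 0.456
```

```bash
python3 chk.py
```

```text
t 21.45 z 0.0095 yaw 5.53 lip in 0.1132 left 0.2099 F(in,left,up) 0.4 -0.62 -1.92 M [-0.2704  0.083  -0.1482] g 0.456
```

>>> move_arm(
  series=[
    [[-0.15, 0, 0, 0, 0, 0, -1], [-0.15, 0, 0, 0, 0, 0, -1]],
  ],
)

```text
time_s: 21.7
tcp_pos: [0.6205, 0.0951, 0.0096]
ee_rot: [[0.096, -0.995, 0.0], [-0.995, -0.096, 0.0], [-0.0, -0.0, -1.0]]
wrist_force: [0.0, -0.9, -1.9]
gripper_width: 0.458
```

```bash
python3 chk.py
```

```text
t 21.7 z 0.0096 yaw 5.54 lip in 0.1132 left 0.2129 F(in,left,up) -0.08 -0.85 -1.91 M [-0.3132  0.0396 -0.1226] g 0.458
```

>>> move_arm(
  series=[
    [[-0.15, 0, 0, 0, 0, 0, -1], [-0.15, 0, 0, 0, 0, 0, -1]],
  ],
)

```text
time_s: 21.95
tcp_pos: [0.6202, 0.0981, 0.0096]
ee_rot: [[0.096, -0.995, -0.0], [-0.995, -0.096, -0.0], [0.0, 0.0, -1.0]]
wrist_force: [0.8, -1.2, -3.2]
gripper_width: 0.457
```

```bash
python3 chk.py
```

```text
t 21.95 z 0.0096 yaw 5.53 lip in 0.1131 left 0.2159 F(in,left,up) 0.64 -1.28 -3.16 M [-0.2777  0.088  -0.1575] g 0.457
```

>>> move_arm(
  series=[
    [[-0.15, 0, 0, 0, 0, 0, -1], [-0.15, 0, 0, 0, 0, 0, -1]],
  ],
)

```text
time_s: 22.2
tcp_pos: [0.62, 0.1011, 0.0096]
ee_rot: [[0.096, -0.995, 0.0], [-0.995, -0.096, 0.0], [-0.0, -0.0, -1.0]]
wrist_force: [-0.0, -0.4, -2.4]
gripper_width: 0.457
```

```bash
python3 chk.py
```

```text
t 22.2 z 0.0096 yaw 5.53 lip in 0.1132 left 0.2189 F(in,left,up) -0.05 -0.37 -2.43 M [-0.2437  0.0916 -0.1649] g 0.457
```

>>> move_arm(
  series=[
    [[-0.15, 0, 0, 0, 0, 0, -1], [-0.15, 0, 0, 0, 0, 0, -1]],
  ],
)

```text
time_s: 22.45
tcp_pos: [0.6196, 0.1038, 0.0096]
ee_rot: [[0.095, -0.995, -0.0], [-0.995, -0.095, -0.0], [0.0, 0.0, -1.0]]
wrist_force: [0.5, -2.2, -2.0]
gripper_width: 0.454
```

```bash
python3 chk.py
```

```text
t 22.45 z 0.0096 yaw 5.48 lip in 0.1131 left 0.2214 F(in,left,up) 0.29 -2.21 -1.97 M [-0.7276 -0.0645 -0.477 ] g 0.454
```

>>> move_arm(
  series=[
    [[0.2, 0, 0, 0, 0, 0, -1], [0, 0.3, 0, 0, 0, 0, -1], [0, 0.4, 0, 0, 0, 0, -1], [0, 0.5, 0, 0, 0, 0, -1], [0, 0.5, 0, 0, 0, 0, -1], [0, 0.6, 0, 0, 0, 0, -1]],
  ],
)

```text
time_s: 23.2
tcp_pos: [0.5967, 0.0997, 0.0096]
ee_rot: [[0.096, -0.995, 0.0], [-0.995, -0.096, 0.0], [-0.0, -0.0, -1.0]]
wrist_force: [0.6, 1.0, -2.5]
gripper_width: 0.456
```

```bash
python3 chk.py
```

```text
t 23.2 z 0.0096 yaw 5.54 lip in 0.0899 left 0.2199 F(in,left,up) 0.67 0.92 -2.47 M [-0.0316 -0.1677 -0.1174] g 0.456
```

>>> move_arm(
  series=[
    [[0, 0.7, 0, 0, 0, 0, -1], [0, 0.8, 0, 0, 0, 0, -1], [0, 0.8, 0, 0, 0, 0, -1], [0, 0.8, 0, 0, 0, 0, -1], [0, 0.8, 0, 0, 0, 0, -1], [0, 0.8, 0, 0, 0, 0, -1], [0, 0.8, 0, 0, 0, 0, -1], [0, 0.8, 0, 0, 0, 0, -1], [0, 0.8, 0, 0, 0, 0, -1], [0, 0.8, 0, 0, 0, 0, -1], [0, 0.8, 0, 0, 0, 0, -1]],
  ],
)

```text
time_s: 24.58
tcp_pos: [0.5099, 0.0913, 0.0096]
ee_rot: [[0.096, -0.995, 0.0], [-0.995, -0.096, 0.0], [-0.0, -0.0, -1.0]]
wrist_force: [1.1, -1.3, -2.2]
gripper_width: 0.459
```

```bash
python3 chk.py
```

```text
t 24.57 z 0.0096 yaw 5.54 lip in 0.0027 left 0.2199 F(in,left,up) 0.97 -1.44 -2.21 M [-0.0216 -0.1639 -0.0581] g 0.459
```

>>> move_arm(
  series=[
    [[0, 0.8, 0, 0, 0, 0, -1], [0, 0.8, 0, 0, 0, 0, -1], [0, 0.8, 0, 0, 0, 0, -1], [0, 0.6, 0, 0, 0, 0, -1], [0, 0.4, 0, 0, 0, 0, -1], [0, 0.2, 0, 0, 0, 0, -1]],
  ],
)

```text
time_s: 25.32
tcp_pos: [0.4744, 0.0879, 0.0096]
ee_rot: [[0.097, -0.995, 0.0], [-0.995, -0.097, 0.0], [-0.0, -0.0, -1.0]]
wrist_force: [-0.3, 0.5, -1.8]
gripper_width: 0.457
```

```bash
python3 chk.py top:t10 side:s10;python3 - <<'E'
import cv2,numpy as np
t=cv2.imread("pics/t10.png");s=cv2.imread("pics/s10.png")
a=cv2.resize(t[130:260,250:380],(440,440));b=cv2.resize(s[145:255,210:320],(360,360))
b=cv2.copyMakeBorder(b,0,80,0,0,cv2.BORDER_CONSTANT)
cv2.imwrite("pics/c10.png",np.hstack([a,b]))
E
```

```text
t 25.32 z 0.0096 yaw 5.54 lip in -0.0329 left 0.22 F(in,left,up) -0.28 0.56 -1.76 M [-0.0158 -0.1111 -0.0379] g 0.457
```

View pics/c10.png

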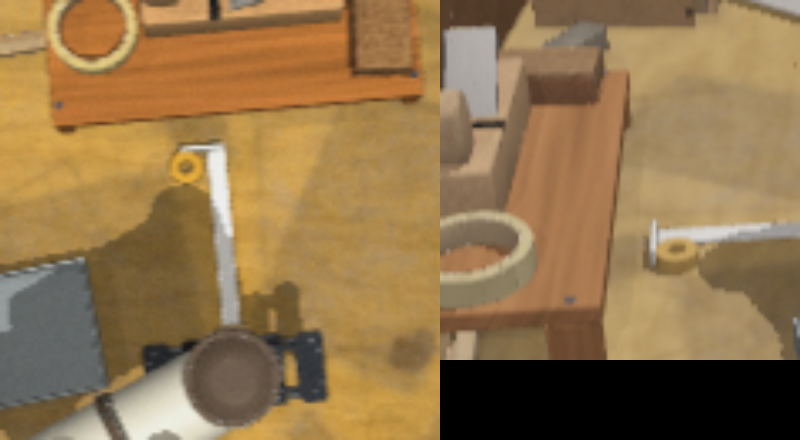

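>>> move_arm(
  series=[
    [[0, 0.3, 0, 0, 0, 0, -1], [0, 0.6, 0, 0, 0, 0, -1], [0, 0.8, 0, 0, 0, 0, -1], [0, 0.9, 0, 0, 0, 0, -1], [0, 0.9, 0, 0, 0, 0, -1], [0, 0.9, 0, 0, 0, 0, -1], [0, 0.9, 0, 0, 0, 0, -1], [0, 0.9, 0, 0, 0, 0, -1], [0, 0.9, 0, 0, 0, 0, -1], [0, 0.8, 0, 0, 0, 0, -1], [0, 0.5, 0, 0, 0, 0, -1], [0, 0.3, 0, 0, 0, 0, -1]],
  ],
)

```text
time_s: 26.92
tcp_pos: [0.3878, 0.0795, 0.0096]
ee_rot: [[0.097, -0.995, 0.0], [-0.995, -0.097, 0.0], [-0.0, -0.0, -1.0]]
wrist_force: [0.8, -0.0, -2.4]
gripper_width: 0.459
```

```bash
python3 chk.py
```

```text
t 26.93 z 0.0096 yaw 5.55 lip in -0.12 left 0.2201 F(in,left,up) 0.82 -0.09 -2.38 M [-0.0707 -0.0186 -0.0606] g 0.459
```

>>> move_arm(
  series=[
    [[0, -0.6, 0, 0, 0, 0, -1], [0, -0.9, 0, 0, 0, 0, -1], [0, 0, -1.2, 0, 0, 0, -1], [0, 0, -1.8, 0, 0, 0, -1], [2, 0, 0, 0, 0, 0, -1], [3, 0, 0, 0, 0, 0, -1], [3, 0, 0, 0, 0, 0, -1], [2, 0, 0, 0, 0, 0, -1], [0, 0, 1.5, 0, 0, 0, -1], [0, 0, 1.2, 0, 0, 0, -1], [0, 0, 0.3, 0, 0, 0, -1], [0, 0, 0.2, 0, 0, 0, -1]],
  ],
)

```text
time_s: 28.42
tcp_pos: [0.4127, -0.0184, 0.0076]
ee_rot: [[0.097, -0.995, 0.0], [-0.995, -0.097, -0.0], [0.0, -0.0, -1.0]]
wrist_force: [-0.2, -0.4, -1.3]
gripper_width: 0.457
```

```bash
python3 chk.py top:t11 wrist:w11; python3 - <<'E'
import cv2
t=cv2.imread("pics/t11.png");cv2.imwrite("pics/c11.png",cv2.resize(t[130:270,220:400],None,fx=4,fy=4,interpolation=cv2.INTER_CUBIC))
E
```

```text
t 28.43 z 0.0076 yaw 5.57 lip in -0.1047 left 0.1203 F(in,left,up) -0.24 -0.36 -1.28 M [ 0.0002  0.0539 -0.0027] g 0.457
```

View pics/c11.png

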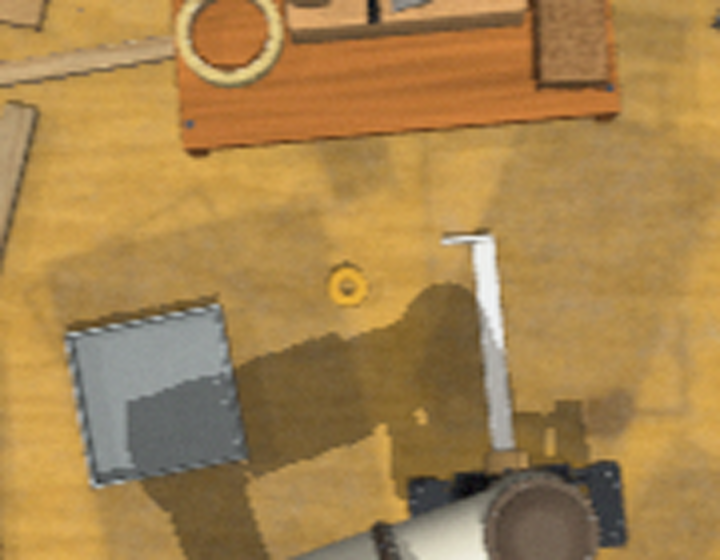

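>>> move_arm(
  series=[
    [[0, 0, 0.1, 0, 0, 0, -1], [0, 0, 0, 0, 0, 0, 0.2], [0, 0, 0, 0, 0, 0, 0.5], [0, 0, 0, 0, 0, 0, 0.8], [0, 0, 0, 0, 0, 0, 0.8], [0, 0, 0, 0, 0, 0, 0.8], [0, 0, -1, 0, 0, 0, 0.8], [0, 0, -2.5, 0, 0, 0, 0.8], [0, 0, -4, 0, 0, 0, 0.8], [0, 0, -4, 0, 0, 0, 0.8]],
  ],
)

```text
time_s: 29.78
tcp_pos: [0.4123, -0.0187, 0.1233]
ee_rot: [[0.097, -0.995, 0.0], [-0.995, -0.097, -0.0], [0.0, -0.0, -1.0]]
wrist_force: [0.7, -0.0, -0.0]
gripper_width: 0.904
```

```bash
python3 - <<'E'
from h import *
s=r.sense();print(s["time_s"],s["tcp_pos"],s["wrist_force"],s["gripper_width"])
c=r.capture("top");T=cam(c);S=cam(r.capture("side"))
f=lambda x,y:(x/4+220-.37,y/4+130-.37)
print("collar",ray(T,f(348,285),.016))
for a in((70,335),(219,300),(246,460),(96,485)): print(ray(T,f(*a),.026))
E
```

```text
29.775 [ 0.4123 -0.0187  0.1233] [ 0.7307 -0.0393 -0.0066] 0.9040422977336097
collar [0.6223 0.1386 0.016 ]
[0.5707 0.4028 0.026 ]
[0.6057 0.2613 0.026 ]
[0.454  0.2324 0.026 ]
[0.429  0.3738 0.026 ]
```

>>> move_arm(
  series=[
    [[-2.7, -3.2, -0.5, 0, 0, 0, 1], [-2.7, -3.2, -0.5, 0, 0, 0, 1], [-2.7, -3.2, -0.5, 0, 0, 0, 1], [-2.7, -3.2, -0.5, 0, 0, 0, 1], [-2.7, -3.2, -0.5, 0, 0, 0, 1], [0, 0, 0, 0, 0, 0, 1], [0, 0, 0, 0, 0, 0, 1]],
  ],
)

```text
time_s: 30.75
tcp_pos: [0.5578, 0.1308, 0.1459]
ee_rot: [[0.096, -0.995, -0.002], [-0.995, -0.096, -0.001], [0.0, 0.002, -1.0]]
wrist_force: [-0.7, -0.2, -0.5]
gripper_width: 0.999
```

```bash
python3 - <<'E'
from h import *
s=r.sense();c=r.capture("wrist");cv2.imwrite("pics/w12.png",c["color"]);W=cam(c,s)
hsv=cv2.cvtColor(c["color"],cv2.COLOR_BGR2HSV)
print(s["time_s"],s["tcp_pos"])
t=r.capture("top");T=cam(t)
sd=r.capture("side");S=cam(sd);cv2.imwrite("pics/s12.png",sd["color"]);cv2.imwrite("pics/t12.png",t["color"])
cv2.imwrite("pics/c12.png",np.hstack([cv2.resize(sd["color"][160:250,200:300],(500,450)),cv2.resize(t["color"][185:215,290:320],(300,450))]))
E
```

```text
30.75 [0.5578 0.1308 0.1459]
```

View pics/w12.png

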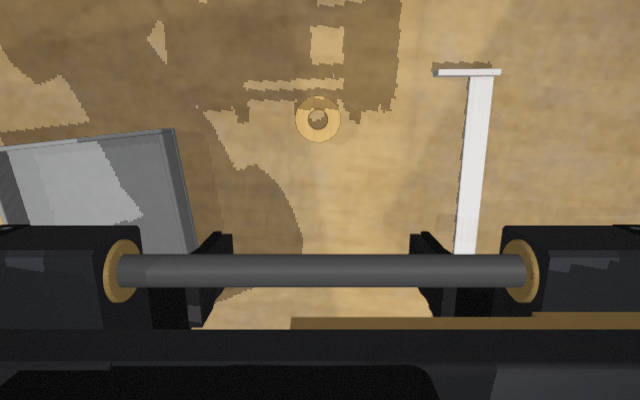

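View pics/c12.png

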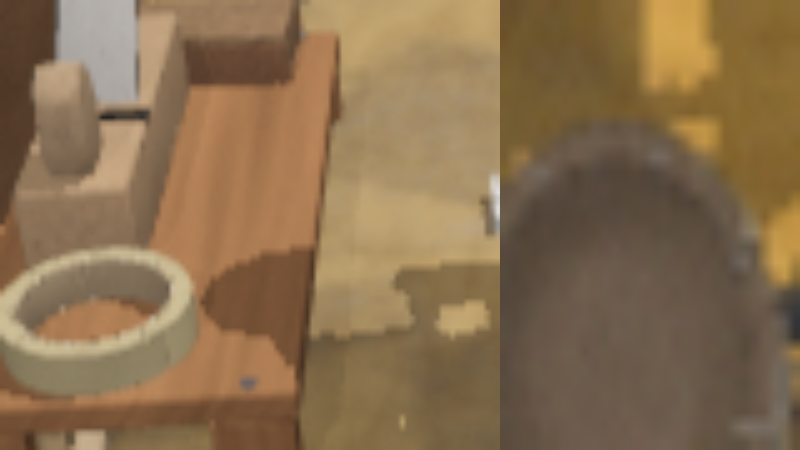

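```bash
python3 - <<'E'
from h import *
s=r.sense();c=r.capture("wrist");W=cam(c,s);T=cam(r.capture("top"))
P=ray(W,(318,119.3),.014);print(P, "ring dia",np.linalg.norm(ray(W,(295.5,119.3),.014)-ray(W,(341,119.3),.014)))
print("tri",tri(W,(318,119.3),T,(348/4+220-.37,285/4+130-.37)))
R=s["ee_rot"];print("tool shift cm",R.T@(P-s["tcp_pos"])*100)
E
```

```text
[0.6203 0.1378 0.014 ] ring dia 0.037249020439812784
tri [0.6205 0.1377 0.0367]
tool shift cm [-0.1474 -6.2881 13.2447]
```

>>> move_arm(
  series=[
    [[-0.1, -1, 3, 0, 0, 0, 0.8], [-0.05, -1, 3, 0, 0, 0, 0.6], [0, 0, 0, 0, 0, 0, 0.6], [0, 0, 0, 0, 0, 0, 0.6]],
  ],
)

```text
time_s: 31.5
tcp_pos: [0.5789, 0.1346, 0.0877]
ee_rot: [[0.097, -0.995, 0.001], [-0.995, -0.097, 0.0], [-0.0, -0.001, -1.0]]
wrist_force: [0.4, 0.1, 0.7]
gripper_width: 0.809
```

```bash
python3 - <<'E'
from h import *
s=r.sense();c=r.capture("wrist");cv2.imwrite("pics/w13.png",c["color"])
print(s["time_s"],s["tcp_pos"],s["gripper_width"]); np.save("p13.npy",np.r_[s["tcp_pos"],s["ee_rot"].ravel()])
E
```

```text
31.5 [0.5789 0.1346 0.0877] 0.8089243257897836
```

View pics/w13.png

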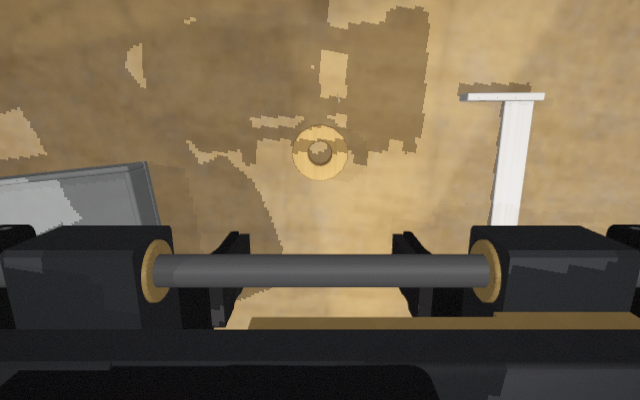

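```bash
python3 - <<'E'
from h import *
s=r.sense();c=r.capture("wrist");W=cam(c,s)
c1=np.cos(np.radians(5.52));s1=np.sin(np.radians(5.52))
R0=np.array([[s1,-c1,-.002],[-c1,-s1,-.001],[0,.002,-1]])
W0=cam(c,{"ee_rot":R0,"tcp_pos":np.array([.5578,.1308,.1459])})
print("tri",tri(W0,(318,119.3),W,(320,152.5)))
P=ray(W,(320,152.5),.014);print(P,np.linalg.norm(ray(W,(292,152.5),.014)-ray(W,(348,152.5),.014)))
print(s["ee_rot"].T@(P-s["tcp_pos"])*100)
E
```

```text
tri [0.6199 0.1385 0.0056]
[0.6207 0.1386 0.014 ] 0.03758576286998747
[ 0.0247 -4.1645  7.4178]
```

>>> move_arm(
  series=[
    [[0.02, -1.4, 1, 0, 0, 0, 0.6], [0, -1.4, 1, 0, 0, 0, 0.6], [0, -1.35, 1, 0, 0, 0, 0.6], [0, 0, 2, 0, 0, 0, 0.6], [0, 0, 2, 0, 0, 0, 0.6], [0, 0, 1, 0, 0, 0, 0.6], [0, 0, 0.45, 0, 0, 0, 0.6], [0, 0, 0, 0, 0, 0, 0.6]],
  ],
)

```text
time_s: 32.6
tcp_pos: [0.6202, 0.1385, 0.002]
ee_rot: [[0.097, -0.995, 0.0], [-0.995, -0.097, -0.0], [0.0, -0.0, -1.0]]
wrist_force: [0.2, -0.1, 0.4]
gripper_width: 0.799
```

>>> move_arm(
  series=[
    [[0, 0, 0, 0, 0, 0, -1], [0, 0, 0, 0, 0, 0, -1], [0, 0, 0, 0, 0, 0, -1], [0, 0, 0, 0, 0, 0, -1], [0, 0, 0, 0, 0, 0, -1], [0, 0, 0, 0, 0, 0, -1]],
  ],
)

```text
time_s: 33.35
tcp_pos: [0.6199, 0.1385, 0.0023]
ee_rot: [[0.096, -0.995, 0.0], [-0.995, -0.096, 0.0], [-0.0, -0.0, -1.0]]
wrist_force: [-1.2, -0.2, 0.7]
gripper_width: 0.415
```

>>> move_arm(
  series=[
    [[0, 0, -1, 0, 0, 0, -1], [0, 0, -3, 0, 0, 0, -1], [0, 0, -4, 0, 0, 0, -1], [0, 0, -1, 0, 0, 0, -1], [0, 0, 0, 0, 0, 0, -1], [0, 0, 0, 0, 0, 0, -1]],
  ],
)

```text
time_s: 34.1
tcp_pos: [0.6187, 0.138, 0.0903]
ee_rot: [[0.096, -0.995, -0.003], [-0.995, -0.096, -0.001], [0.001, 0.003, -1.0]]
wrist_force: [-0.4, -0.9, -1.7]
gripper_width: 0.416
```

```bash
python3 - <<'E'
from h import *
s=r.sense();c=r.capture("wrist");cv2.imwrite("pics/w14.png",c["color"])
print(s["time_s"],s["tcp_pos"],s["gripper_width"],s["wrist_force"])
E
```

```text
34.1 [0.6187 0.138  0.0903] 0.416026285162305 [-0.3896 -0.9413 -1.6515]
```

View pics/w14.png

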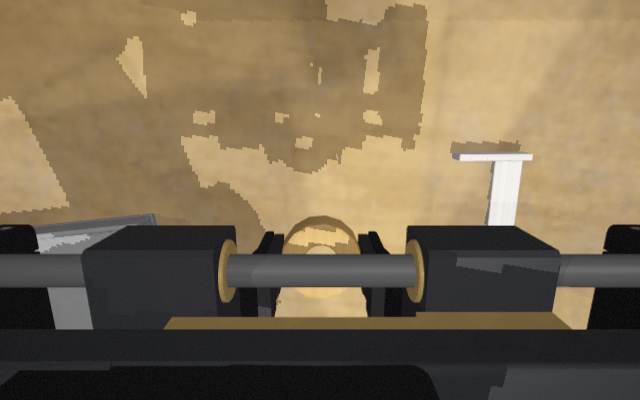

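>>> move_arm(
  series=[
    [[-2.5, 1.2, 0, 0, 0, 0, -1], [-4, 1.85, 0, 0, 0, 0, -1], [-4, 1.85, 0, 0, 0, 0, -1], [-4, 1.85, 0, 0, 0, 0, -1], [-3, 1.35, 0, 0, 0, 0, -1], [-1.3, 0.6, 0, 0, 0, 0, -1], [0, 0, 0, 0, 0, 0, -1], [0, 0, 2, 0, 0, 0, -1], [0, 0, 2, 0, 0, 0, -1], [0, 0, 0, 0, 0, 0, -1]],
  ],
)

```text
time_s: 35.4
tcp_pos: [0.5146, 0.3148, 0.0501]
ee_rot: [[0.094, -0.996, -0.004], [-0.996, -0.094, -0.004], [0.003, 0.004, -1.0]]
wrist_force: [-0.0, 0.6, -0.7]
gripper_width: 0.414
```

```bash
python3 - <<'E'
from h import *
s=r.sense();c=r.capture("wrist");cv2.imwrite("pics/w15.png",c["color"])
print(s["time_s"],s["tcp_pos"],s["gripper_width"],s["wrist_force"])
E
```

```text
35.4 [0.5146 0.3148 0.0501] 0.41417698671583436 [-0.0456  0.592  -0.7443]
```

View pics/w15.png

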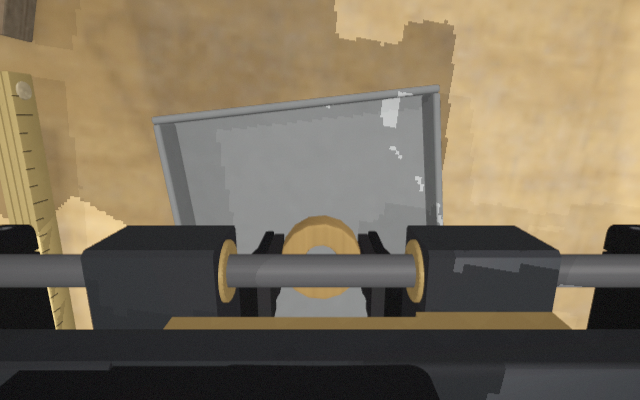

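>>> move_arm(
  series=[
    [[0, 0, 2, 0, 0, 0, -1], [0, 0, 1.3, 0, 0, 0, -1], [0, 0, 0.6, 0, 0, 0, -1], [0, 0, 0.2, 0, 0, 0, -1], [0, 0, 0, 0, 0, 0, -1], [0, 0, 0, 0, 0, 0, 0], [0, 0, 0, 0, 0, 0, 0.3], [0, 0, 0, 0, 0, 0, 0.3], [0, 0, 0, 0, 0, 0, 0.3], [0, 0, 0, 0, 0, 0, 0.3]],
  ],
)

```text
time_s: 36.7
tcp_pos: [0.5151, 0.3172, 0.0111]
ee_rot: [[0.096, -0.995, 0.0], [-0.995, -0.096, 0.0], [-0.0, -0.0, -1.0]]
wrist_force: [-0.2, -0.0, -0.6]
gripper_width: 0.648
```

>>> move_arm(
  series=[
    [[0, 0, -1, 0, 0, 0, 0.3], [0, 0, -3, 0, 0, 0, 0.3], [0, 0, -5, 0, 0, 0, 0.3], [0, 2, -5, 0, 0, 0, 0.3], [0, 5, -3, 0, 0, 0, 0.3], [0, 4, 0, 0, 0, 0, 0.3], [0, 0, 0, 0, 0, 0, 0.3], [0, 0, 0, 0, 0, 0, 0.3]],
  ],
)

```text
time_s: 37.7
tcp_pos: [0.4061, 0.3069, 0.1818]
ee_rot: [[0.097, -0.995, 0.001], [-0.995, -0.097, 0.001], [-0.001, -0.001, -1.0]]
wrist_force: [-0.7, 0.2, 0.8]
gripper_width: 0.653
```

```bash
python3 - <<'E'
from h import *
s=r.sense()
print(s["time_s"],s["tcp_pos"],s["gripper_width"],s["wrist_force"])
t=r.capture("top")["color"];sd=r.capture("side")["color"];w=r.capture("wrist")["color"]
cv2.imwrite("pics/f1.png",cv2.resize(t[110:290,130:460],None,fx=2.4,fy=2.4,interpolation=cv2.INTER_CUBIC))
cv2.imwrite("pics/f2.png",cv2.resize(sd[140:330,170:450],None,fx=2.8,fy=2.8,interpolation=cv2.INTER_CUBIC))
E
```

```text
37.7 [0.4061 0.3069 0.1818] 0.6531381760757583 [-0.7096  0.1955  0.7961]
```

View pics/f1.png

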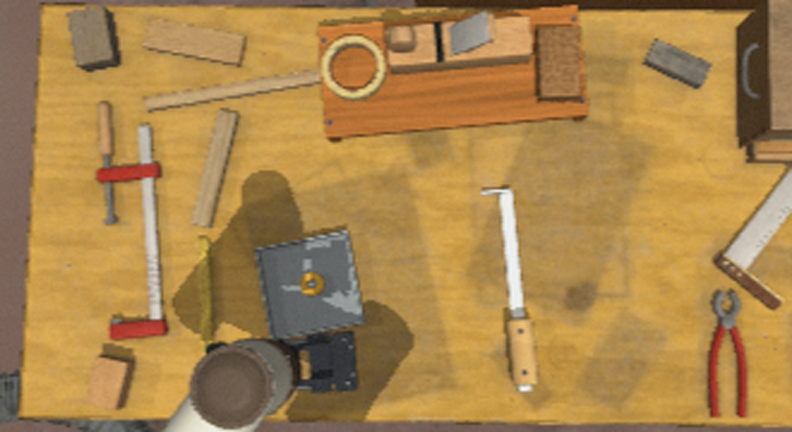

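View pics/f2.png

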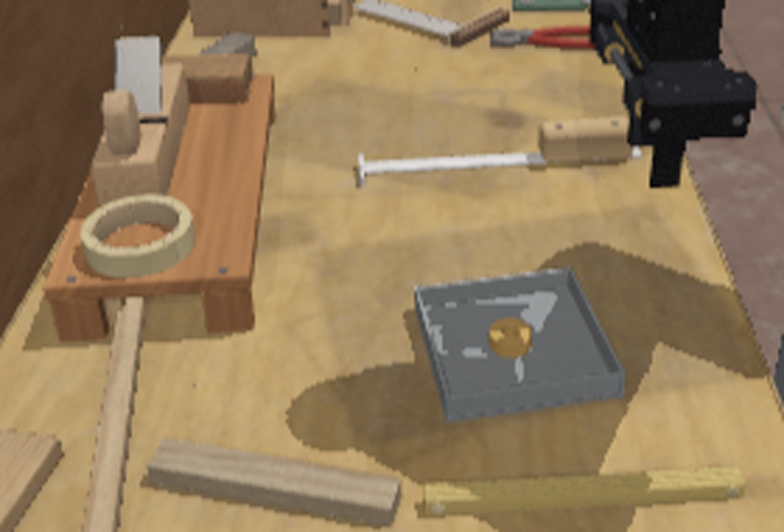

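Both pictures agree. The collar lies in the tray (f1, about 313,284), the hook lies flat clear of the shelf (f1, from 497,190 to 525,388), and the rule and pincers look untouched. The robot touches nothing, so I'm handing in.

```bash
python3 -c "
from station import r
print(r.finish_job(), r.sense()['time_s'])"
```

```text
the job is handed in; nothing more can be done
the job is handed in; nothing more can be done
```

The job is handed in, at about 38 s of the 72 s allowed. The collar is in the grey tray and the hook lies flat on the desk in front of the shelf. No verdict was reported.

**What I did**
- **Stretcher:** I took the hook by its handle and reached in level at the right-hand end. It touched at about 120 mm in, with a peak reading of 6 N against the 8 N it holds. I then backed off a little over 1 mm.
- **Divider:** I swept left and met the collar with the strip about 196 mm left of the right foot. It came up against the divider at about 221 mm, at about 2 N against the 6 N it holds. I then eased off.
- **Collar:** I drew it out in the hook's pocket to 120 mm in front of the shelf. I then set the hook down to its right and carried the collar to the tray.

**Last checks**
- The top and side pictures show the collar in the tray. The hook is flat with its lip about 105 mm in front of the shelf edge, by the arm's pose.
- The pincers and folding rule look unmoved in those pictures. I judged that by eye and did not measure it.
- The open gripper stood clear, with only noise on the wrist force.

**What was weak or disagreed**
- The collar's height came out at 37 mm from the top and wrist cameras together, and 6 mm from two wrist positions; the text says 16 mm. I went by its place on the desk and its apparent width of about 37.5 mm.
- The handle's screw heights came out at 38 and 64 mm from the wrist and top views. The top and side views gave 35 to 43 mm, which fits the stated 42 mm.
- The gripper closed to 36 mm on the 38 mm collar, but it held through the lift.
- I could not see the stretcher or divider, so "not pushed out of place" rests on the force readings at the end of each move.

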